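Press a freshly mounted photograph

TASK

Put the freshly glued photograph under pressure to dry. Lay the white plate flat on the mount, centred and with its long side along the mount's long side; lay the plywood board the same way, centred on the plate; then stand the round weight in the middle of the half of the board that is over the photograph, and last the square weight in the middle of the half over the blank end of the mount. Set each thing down gently, never dropping it, and leave the lens cap, the brush and the mug where they are.

Things in the scene. Friction and masses are not known exactly. Their poses are not given: they have to be found in the camera images.
- mount: Target, fixed at any yaw: grey base board 180 x 120 x 10 mm carrying a cream card mount 160 x 100 x 3 mm, upper face 13 mm above the bench. Origin: centre of the underside, on the bench; x along the long side, z up. A dark brown photograph (70 mm along x, 88 mm along y, under 1 mm thick) is pasted on the +x half, centred at x = +38 mm; the -x half is blank.
- plate: Loose flat white plastic plate, 140 x 56 x 14 mm, about 0.18 kg. Origin: centre of the underside; x along the 140 mm side, y along the 56 mm side, z up. Starts flat on the bench, its long side within 0.35 rad of the world y axis.
- board: Loose plywood pressing board, 130 x 50 x 18 mm, about 0.09 kg. Origin: centre of the underside; x along the 130 mm side, y along the 50 mm side, z up. Starts flat on the bench, its long side within 0.35 rad of the world y axis.
- round_weight: Loose round steel weight: a disc of 46 mm diameter and 34 mm height with a knob on its middle (22 mm diameter from 45 to 58 mm height, on a 12 mm neck); about 0.44 kg. Origin: centre of the underside; z up. Starts upright on the bench.
- square_weight: Loose square steel weight: a block 46 x 46 mm and 34 mm high with the same knob on its middle (22 mm diameter from 45 to 58 mm height, on a 12 mm neck); about 0.55 kg. Origin: centre of the underside; x and y along its sides, z up. Starts upright on the bench, its sides within 0.35 rad of the world axes.
- lens_cap: Bystander, loose: dark grey round lens cap, 62 mm diameter, 12 mm high. Origin: centre of the underside. To be left alone.
- brush: Bystander, loose: a small hand brush lying flat, about 200 mm long, along its own x axis. Origin: under its middle. To be left alone.
- mug: Bystander, loose: white mug, 80 mm across, 90 mm high, handle at its +y side. Origin: centre of the underside. To be left alone.
Things that resemble listed ones, but are neither listed nor needed, are in the scene too. Leave any yellow look-alike of the square_weight alone. What is shaped like the round_weight but blue is not meant.

How it is judged:
By the outcome, as a careful person would: the job done as asked, in the order asked, and still so for the second after the job is handed in, with the robot touching nothing.
It also fails if it takes over 128 s, if anything falls off the work surface, if the arm or the gripper's body presses on something with over 40 N, if the wrist force passes 120 N, or if a joint passes its speed limit or range.

ROBOT

A 6-joint arm with a two-finger parallel gripper is mounted at the origin on the work surface. World frame = base frame: x ahead of the robot, y to its left, z up, the work surface at z = 0. Lengths are in m, angles in rad, forces in N, time in s.
With the tool pointing down it reaches from about 0.35 to 0.775 m from the base axis. Payload 5.5 kg.
Tool frame: the origin (TCP) lies at the very end of the fingers, on their centre line; the grasp point (between the pads) lies 19 mm behind it; z points along the fingers, y is the line along which they close (so a half turn about z gives the same grasp; the last joint's range is limited). The gripper opens to 85 mm and grips with 20 to 120 N. Pads are 22 mm wide; open, the fingers measure 114 mm over their backs; the gripper's body (76 mm by 85 mm) begins 54 mm behind the grasp point. The pads swing forward as they close: fully open they stand 13 mm farther back than shut.
Start: joints at [1.193, 0.313, 0.046, 1.304, 0, 1.431], TCP at [0.135, 0.559, 0.195] pointing down, gripper open.
Joint ranges: [-2.76, 2.76], [-0.86, 1.69], [-1.03, 1.26], [-2.2, 2.34], [-1.47, 1.5], [-3.14, 3.14]. Speed limits (rad/s): [2.57, 2.57, 3.14, 3.14, 3.14, 3.14].

INTERFACE

Orientations are given as a unit quaternion [w, x, y, z].
In Python, from workcell import env, imaging, ticket gives the robot as it stands. The module is installed in compiled form; this text tells all that it offers.
- The arm moves only by the tool apply_moves, never from a script. Its argument "rows" is a list of rows, each an object with "xyz": the shift along the tool's x, y, z in mm, a list of three; "turn": the turn, a rotation vector about the tool's x, y, z in rad, a list of three; "grip": the opening, from 0 (shut) to 1 (fully open). A call has 1 to 12 rows; each row is the pose to reach, as a shift and turn from the pose commanded when the call began, along the tool's axes at that moment; what a row does not reach only later rows make up. A row lasts 1/12 s, in which the tool goes at most 41.7 mm and 7.16 degrees, less where a joint would pass 70% of its speed; a pose out of reach is approached as far as the arm can. A call with a gripper value outside its range is refused whole. The fingers move at their own pace and stop on an object; "force" is the grip in N (left out, the last holds). Time passes only in rows, so rows that repeat a pose let the fingers close. It gives the time, the measured TCP pose, the force, the opening and the grip force at its end, in the units of the state.
- env.get_state(): the state, without advancing time (a new reading comes with each control period).
- imaging.read_camera(name): name is "scene" or "top" or "wrist"; returns a dict with "color" (384x512x3 uint8, blue, green, red), "z_map" (384x512 float32, m along the optical axis (not along the pixel's ray), 0 where there is no reading), "camera_matrix" (3x3 intrinsics, pixels), "k1" (the pictures are not rectified: a ray, as slopes to the right and down, at radius r is drawn at 1 + k1 r^2 times it, then the intrinsics apply), "view" (4x4, takes a point from world to camera coordinates). Camera axes: x right, y down, z forward; pixel columns grow to the right and rows downward; lengths in m; the calibration is good to about 2 mm. A picture is of the moment at which its call begins.
- ticket.hand_in(): hands the job in; it is judged then, once.
The state is a dict: "clock": time; "joint_pos": joint angles; "qvel": joint speeds; "tau": joint torques, N m; "tcp_pos": TCP position; "orientation": TCP orientation; "wrist_force": force on the tool from outside, world axes, zero at the start; "ft_torque": the same for the moment, N m; "finger_gap": finger opening in m; "grip_force": force on a finger pad.
Only numpy, scipy, OpenCV 4.12 (cv2) and the standard library are available. Lean on these libraries where they do the work, as an engineer would, in place of code of your own. Each camera call takes 0.05 s, during which the arm holds its last target. There are 200 camera calls.

## Working session

There is one attempt and no reset: what is moved stays moved. The work goes in short steps, Python scripts to look and compute and a tool call to move; the robot and the scene stay as the last step left them, time stands still between calls to the robot, and variables do not carry over. Pictures are saved under pics/ and viewed, at most 14 in all, crops included, and the job is handed in when it is done.

Besides the shell and the picture viewer there is one more tool, called as name([rows], argument=value, ...), one row to a line, values as JSON. apply_moves: Moves the arm, as the interface text tells. Its arguments: {"type":"object","properties":{"rows":{"type":"array"},"force":{"type":"number"}},"required":["rows"]}

```bash
mkdir -p pics; cat > h.py <<'E'
import numpy as np, cv2
from workcell import env, imaging, ticket
from scipy.spatial.transform import Rotation as R
def cam(n):
    return imaging.read_camera(n)
def rays(c,uv):
    K=np.array(c["camera_matrix"]);k=c["k1"]
    d=(np.atleast_2d(uv).astype(float)-K[:2,2])/[K[0,0],K[1,1]]
    p=d.copy()
    for _ in range(20): p=d/(1+k*(p**2).sum(1,keepdims=True))
    V=np.array(c["view"]);Rm=V[:3,:3]
    o=-Rm.T@V[:3,3]
    return o,np.c_[p,np.ones(len(p))]@Rm
def plane(c,uv,z):
    o,d=rays(c,uv); return o+d*((z-o[2])/d[:,2])[:,None]
def project(c,P):
    V=np.array(c["view"]);q=np.atleast_2d(P)@V[:3,:3].T+V[:3,3];s=q[:,:2]/q[:,2:]
    s=s*(1+c["k1"]*(s**2).sum(1,keepdims=True));K=np.array(c["camera_matrix"])
    return s*[K[0,0],K[1,1]]+K[:2,2]
def cloud(c):
    z=c["z_map"];h,w=z.shape
    uv=np.stack(np.meshgrid(np.arange(w),np.arange(h)),-1).reshape(-1,2)
    o,d=rays(c,uv); P=o+d*z.reshape(-1,1); P[z.ravel()==0]=np.nan
    return P.reshape(h,w,3)
E
python3 - <<'E'
from h import *
for n in("top","scene"):
    c=cam(n);cv2.imwrite(f"pics/{n}0.png",c["color"]);V=np.array(c["view"])
    print(n,-V[:3,:3].T@V[:3,3],V[2,:3],c["k1"],c["camera_matrix"][0][0])
s=env.get_state();print(s)
E
```

```text
top [0.37535087 0.06430863 1.41888827] [ 0.13666308 -0.00734187 -0.99059038] -0.12103325693303325 464.2509150964088
scene [ 1.12570579 -0.62344035  0.84041529] [-0.46212043  0.56329862 -0.68493749] 0.03244216408921498 372.4120665457786
{'clock': 0.1, 'joint_pos': array([ 1.19338790e+00,  3.13954316e-01,  4.50625328e-02,  1.30360206e+00,
       -1.55893484e-05,  1.43119840e+00]), 'qvel': array([ 0.00018906, -0.00042691,  0.00203078,  0.00163288,  0.00025142,
       -0.00208771]), 'tau': array([ 3.22982800e-03, -4.81723595e+01,  2.99245566e+01,  1.27294759e-02,
       -1.45235108e-04, -5.35006279e-06]), 'tcp_pos': array([0.13527122, 0.55831473, 0.1945693 ]), 'orientation': array([-2.09435788e-04,  1.18625209e-01,  9.92938739e-01, -8.22550554e-04]), 'wrist_force': array([-0.00923854, -0.34211076, -0.90822024]), 'ft_torque': array([0.00327881, 0.03917971, 0.04965841]), 'grip_force': 0.0, 'finger_gap': 0.08529194583066654}
```

View pics/top0.png

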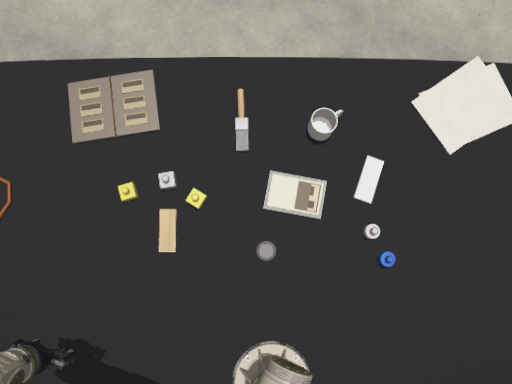

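View pics/scene0.png

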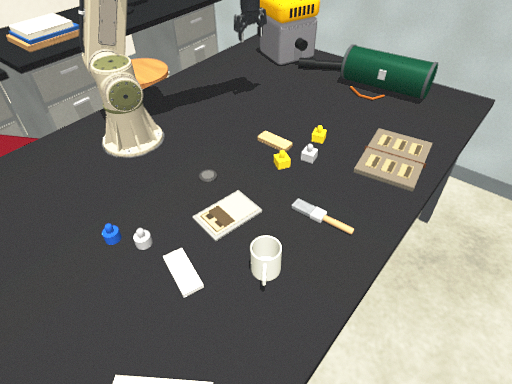

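Top view candidates:
- **Square weight:** silver (167,180). The yellow look-alikes are at (127,191) and (196,198).
- **Round weight:** silver (372,231). The blue look-alike is at (388,259).
- **Plate:** white (369,180). The mug (322,124) and the papers (465,105) are also white.
- **Board:** wood (168,230).
- **Mount:** (295,195), with the photograph at its right end, towards -y. The brush is at (241,120) and the lens cap at (266,251).

I choose the silver weights, the white plate and the wooden board. Next I check them in a crop and measure them.

```bash
python3 - <<'E'
from h import *
c=cam("top");im=c["color"]
cv2.imwrite("pics/crop1.png",cv2.resize(im[140:280,110:410],None,fx=2.6,fy=2.6,interpolation=cv2.INTER_CUBIC))
hsv=cv2.cvtColor(im,cv2.COLOR_BGR2HSV)
def blob(x0,y0,x1,y1,z,m,name):
    mm=np.zeros(m.shape,np.uint8);mm[y0:y1,x0:x1]=m[y0:y1,x0:x1]*255
    cs,_=cv2.findContours(mm,cv2.RETR_EXTERNAL,cv2.CHAIN_APPROX_NONE);k=max(cs,key=cv2.contourArea)
    P=plane(c,k.reshape(-1,2),z)[:,:2]
    r=cv2.minAreaRect((P*1000).astype(np.float32))
    b=cv2.boxPoints(r);e=[b[1]-b[0],b[2]-b[1]];l=max(e,key=np.linalg.norm)
    print(name,np.round(r[0],1),np.round(r[1],1),"long axis yaw",round(float(np.arctan2(l[1],l[0])),3))
bright=hsv[...,2]>60
blob(345,150,395,210,.014,bright,"plate")
blob(150,203,185,258,.018,bright,"board")
blob(255,165,335,222,.010,bright,"mount base")
blob(255,165,335,222,.013,bright&(hsv[...,1]>40)|0>0,"mount card?")
blob(150,165,182,193,.034,bright,"sq")
blob(358,218,383,243,.034,bright,"round")
blob(250,238,282,266,.012,hsv[...,2]>30,"cap")
blob(375,248,400,272,.034,bright,"blue"); blob(112,178,143,206,.034,bright,"y1"); blob(183,184,212,212,.034,bright,"y2")
blob(295,170,335,215,.013,(hsv[...,2]<110)&(hsv[...,2]>20)&(hsv[...,1]>60),"photo")
P=cloud(c)
for u,v in((369,180),(168,230),(280,194),(167,178),(372,230)):print((u,v),P[v,u].round(4))
E
```

```text
plate [ 607.3 -302. ] [ 62.8 147.7] long axis yaw -0.35
board [449.6 315. ] [ 56.7 133.7] long axis yaw -0.011
mount base [560.1 -72.1] [181.1 124.4] long axis yaw 1.387
mount card? [ 553.1 -110.3] [68.4 85.1] long axis yaw -0.186
sq [600.8 316.9] [53.7 54.2] long axis yaw -1.404
round [ 446.9 -300.4] [52.3 45.1] long axis yaw 1.565
cap [385.6  18.2] [93.7 81. ] long axis yaw 1.57
blue [ 361.3 -344. ] [52.1 47.9] long axis yaw 1.544
y1 [565.4 437.3] [55.7 56.5] long axis yaw -1.278
y2 [545.4 227.8] [54.2 50.9] long axis yaw 1.025Traceback (most recent call last):
  File "<stdin>", line 21, in <module>
  File "<stdin>", line 7, in blob
ValueError: max() iterable argument is empty
```

View pics/crop1.png

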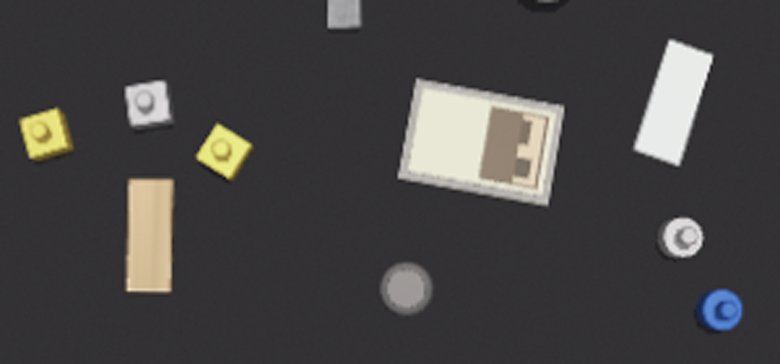

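The crop confirms it: the silver square weight is at crop (148,103), the silver round one at (682,238), the white plate at (673,102) and the wooden board at (150,235). The photograph is on the mount's right half, at about (515,147).

```bash
cat >> h.py <<'E'
def go(p,psi,s=None,frm=None):
    """shift (mm, tool axes) and turn for tool-down pose p, closing line yaw psi; frm=(p,psi) or current"""
    if frm is None:
        s=env.get_state();q=s["orientation"];M=R.from_quat([*q[1:],q[0]]).as_matrix();p0=s["tcp_pos"]
    else: p0,M=np.array(frm[0]),down(frm[1]).as_matrix()
    D=M.T@down(psi).as_matrix()
    D2=M.T@down(psi+np.pi).as_matrix()
    f=lambda D:R.from_matrix(D).as_rotvec().round(4).tolist()
    print("xyz",(M.T@(np.array(p)-p0)*1000).round(1).tolist(),"turn",f(D),"or",f(D2))
def down(psi):
    y=np.array([np.cos(psi),np.sin(psi),0]);z=np.array([0,0,-1.]);return R.from_matrix(np.c_[np.cross(y,z),y,z])
E
python3 - <<'E'
from h import *
c=cam("wrist");V=np.array(c["view"]);s=env.get_state();q=s["orientation"];M=R.from_quat([*q[1:],q[0]]).as_matrix()
o=-V[:3,:3].T@V[:3,3]
print("cam in tool",M.T@(o-s["tcp_pos"]),"fwd",M.T@V[2,:3],"right",M.T@V[0,:3],c["camera_matrix"][0][0])
go([.50,-.072,.30],1.22)
go([.607,-.302,.25],1.22,frm=([.50,-.072,.30],1.22))
E
```

```text
cam in tool [ 0.07545838  0.00100898 -0.17828461] fwd [-2.93739735e-01 -6.23391885e-05  9.55885435e-01] right [8.43315114e-04 9.99999592e-01 3.24363474e-04] 318.6833820752743
xyz [-502.9, -527.0, -104.6] turn [-0.0012, -0.0001, 0.113] or [0.0001, -0.0018, -3.0286]
xyz [-179.5, -179.2, 50.0] turn [0.0, 0.0, 0.0] or [-0.0, -0.0, -3.1416]
```

apply_moves([
  {"xyz": [-25, -26, -5], "turn": [0, 0, 0], "grip": 1},
  {"xyz": [-50, -53, -10], "turn": [0, 0, 0], "grip": 1},
  {"xyz": [-75, -79, -16], "turn": [0, 0, 0], "grip": 1},
  {"xyz": [-100, -105, -21], "turn": [0, 0, 0], "grip": 1},
  {"xyz": [-125, -132, -26], "turn": [0, 0, 0], "grip": 1},
  {"xyz": [-150, -158, -31], "turn": [0, 0, 0], "grip": 1},
  {"xyz": [-175, -184, -37], "turn": [0, 0, 0], "grip": 1},
  {"xyz": [-200, -211, -42], "turn": [0, 0, 0], "grip": 1},
  {"xyz": [-225, -237, -47], "turn": [0, 0, 0], "grip": 1},
  {"xyz": [-250, -263, -53], "turn": [0, 0, 0], "grip": 1},
  {"xyz": [-275, -290, -58], "turn": [0, 0, 0], "grip": 1},
  {"xyz": [-300, -316, -63], "turn": [0, 0, 0], "grip": 1},
])

```text
clock: 1.2
tcp_pos: [0.3529, 0.1794, 0.2588]
orientation: [0.0, 0.119, 0.993, 0.0]
wrist_force: [0.7, -0.3, 0.6]
finger_gap: 0.0855
grip_force: 0.0
```

apply_moves([
  {"xyz": [-25, -26, -5], "turn": [0, 0, 0.02], "grip": 1},
  {"xyz": [-50, -53, -10], "turn": [0, 0, 0.04], "grip": 1},
  {"xyz": [-75, -79, -16], "turn": [0, 0, 0.06], "grip": 1},
  {"xyz": [-100, -105, -21], "turn": [0, 0, 0.08], "grip": 1},
  {"xyz": [-125, -132, -26], "turn": [0, 0, 0.1], "grip": 1},
  {"xyz": [-150, -158, -31], "turn": [0, 0, 0.113], "grip": 1},
  {"xyz": [-175, -184, -37], "turn": [0, 0, 0.113], "grip": 1},
  {"xyz": [-203, -211, -42], "turn": [0, 0, 0.113], "grip": 1},
  {"xyz": [-203, -211, -42], "turn": [0, 0, 0.113], "grip": 1},
  {"xyz": [-203, -211, -42], "turn": [0, 0, 0.113], "grip": 1},
  {"xyz": [-203, -211, -42], "turn": [0, 0, 0.113], "grip": 1},
  {"xyz": [-203, -211, -42], "turn": [0, 0, 0.113], "grip": 1},
])

```text
clock: 2.2
tcp_pos: [0.4995, -0.0709, 0.3003]
orientation: [-0.0, 0.174, 0.985, 0.0]
wrist_force: [-0.0, 0.5, -0.6]
finger_gap: 0.0852
grip_force: 0.0
```

```bash
python3 - <<'E'
from h import *
s=env.get_state();print(s["clock"],s["tcp_pos"],s["orientation"])
c=cam("wrist");cv2.imwrite("pics/w1.png",c["color"])
np.save("w1.npy",c,allow_pickle=True)
go([.607,-.302,.25],1.22)
E
```

```text
2.2 [ 0.49946816 -0.07092671  0.30025896] [-3.83192280e-04  1.74086945e-01  9.84730193e-01  1.88878909e-04]
xyz [-180.2, -180.5, 50.3] turn [0.0002, -0.0004, 0.0013] or [0.0006, 0.0004, -3.1403]
```

View pics/w1.png

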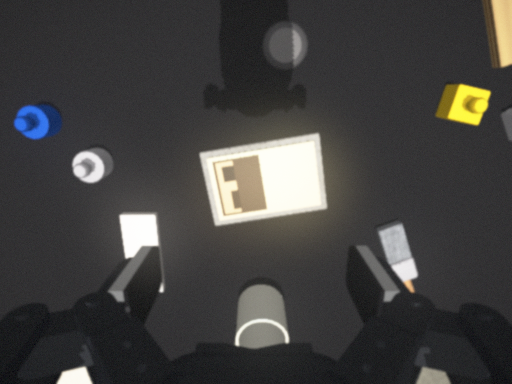

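Wrist view: the mount is centred at about (263,178), with the photograph on its left at (240,188). The plate is partly visible at (140,245).

apply_moves([
  {"xyz": [-20, -30, 8], "turn": [0, 0, 0], "grip": 0.9},
  {"xyz": [-40, -60, 16], "turn": [0, 0, 0], "grip": 0.9},
  {"xyz": [-60, -90, 25], "turn": [0, 0, 0], "grip": 0.9},
  {"xyz": [-80, -120, 33], "turn": [0, 0, 0], "grip": 0.9},
  {"xyz": [-100, -150, 41], "turn": [0, 0, 0], "grip": 0.9},
  {"xyz": [-120, -180, 50], "turn": [0, 0, 0], "grip": 0.9},
  {"xyz": [-120, -180, 50], "turn": [0, 0, 0], "grip": 0.9},
  {"xyz": [-120, -180, 50], "turn": [0, 0, 0], "grip": 0.9},
  {"xyz": [-120, -180, 50], "turn": [0, 0, 0], "grip": 0.9},
])

```text
clock: 3.0
tcp_pos: [0.5508, -0.2807, 0.2505]
orientation: [-0.0, 0.174, 0.985, 0.0]
wrist_force: [0.1, 0.7, 0.2]
finger_gap: 0.0768
grip_force: 0.0
```

```bash
cat >> h.py <<'E'
def rect(c,m,z,name,box=None):
    m=m.astype(np.uint8)*255
    if box: k=np.zeros_like(m);x0,y0,x1,y1=box;k[y0:y1,x0:x1]=m[y0:y1,x0:x1];m=k
    cs,_=cv2.findContours(m,cv2.RETR_EXTERNAL,cv2.CHAIN_APPROX_NONE);k=max(cs,key=cv2.contourArea)
    b0=cv2.boundingRect(k)
    P=plane(c,k.reshape(-1,2),z)[:,:2]*1000
    r=cv2.minAreaRect(P.astype(np.float32));b=cv2.boxPoints(r);e=[b[1]-b[0],b[2]-b[1]];l=max(e,key=np.linalg.norm)
    print(name,np.round(r[0],1),np.round(sorted(r[1]),1),"yaw",round(float(np.arctan2(l[1],l[0])),4),"px",b0)
    return r
E
python3 - <<'E'
from h import *
w=np.load("w1.npy",allow_pickle=True).item()
h=cv2.cvtColor(w["color"],cv2.COLOR_BGR2HSV)
for t in(70,100,130):rect(w,h[...,2]>t,.010,f"base{t}",(185,120,345,240))
for t in(190,215):rect(w,h[...,2]>t,.013,f"card{t}",(185,120,345,240))
rect(w,(h[...,2]<150)&(h[...,2]>40)&(h[...,1]>60),.013,"photo",(205,140,330,220))
c=cam("wrist");cv2.imwrite("pics/w2.png",c["color"]);np.save("w2.npy",c,allow_pickle=True)
h=cv2.cvtColor(c["color"],cv2.COLOR_BGR2HSV)
print(env.get_state()["tcp_pos"])
for t in(90,150):rect(c,(h[...,2]>t)&(h[...,1]<60),.014,f"plate{t}",(120,40,400,300))
E
```

```text
base70 [559.3 -73.8] [188.8 255.1] yaw 1.2216 px (185, 120, 160, 120)
base100 [561.9 -71.3] [133.6 187.4] yaw 1.3876 px (199, 132, 130, 95)
base130 [556.9 -72.8] [122.  181.3] yaw 1.3869 px (199, 133, 129, 93)
card190 [556.  -72.6] [116.7 176.8] yaw 1.3877 px (200, 134, 126, 91)
card215 [556.  -72.6] [115.3 174.2] yaw 1.3851 px (201, 135, 124, 89)
photo [ 526.2 -119.1] [13.1 15.4] yaw -0.1482 px (224, 168, 9, 12)
[ 0.5509478  -0.28038862  0.2511428 ]
plate90 [ 604.9 -301.3] [ 71.4 144.8] yaw -0.3492 px (226, 141, 53, 102)
plate150 [ 604.2 -302.8] [ 57.6 141.9] yaw -0.3443 px (229, 142, 44, 100)
```

View pics/w2.png

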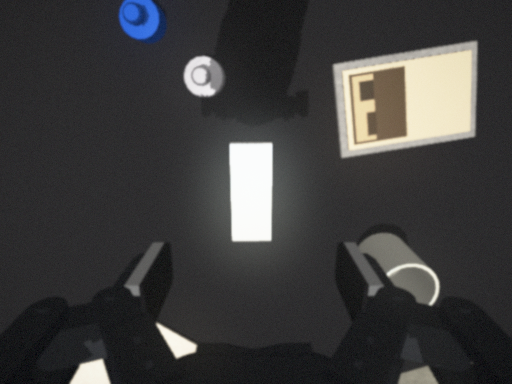

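The plate is at (251,192) in the wrist view and the mount is clearly visible at (405,100). Next I refine the mount and work out the plate approach.

```bash
python3 - <<'E'
from h import *
c=np.load("w2.npy",allow_pickle=True).item()
h=cv2.cvtColor(c["color"],cv2.COLOR_BGR2HSV)
B=(325,35,490,165)
for t in(80,110):rect(c,h[...,2]>t,.010,f"base{t}",B)
for t in(35,50):rect(c,(h[...,1]>t)&(h[...,2]>60),.013,f"card{t}",B)
for t in(90,110):rect(c,(h[...,2]<t)&(h[...,1]>70)&(h[...,2]>30),.013,f"dark{t}",(345,60,415,150))
go([.6043,-.3028,.04],1.225)
E
```

```text
base80 [557.  -73.9] [122.3 182.2] yaw 1.3843 px (332, 40, 146, 119)
base110 [556.7 -73.8] [120.1 180.2] yaw 1.3873 px (333, 41, 144, 117)
card35 [556.7 -73.1] [101.3 161.5] yaw 1.3854 px (342, 50, 130, 100)
card50 [ 549.7 -110.1] [72.  90.5] yaw -0.1876 px (348, 65, 60, 80)
dark90 [ 532.3 -115.4] [0. 0.] yaw 0.0 px (371, 94, 1, 1)
dark110 [ 525.7 -118.3] [16.4 20.1] yaw -0.2455 px (361, 81, 14, 18)
xyz [-57.7, -2.9, 211.2] turn [0.0003, 0.0003, -0.0033] or [0.0005, -0.0005, 3.1383]
```

apply_moves([
  {"xyz": [-29, -1.5, 35], "turn": [0, 0, -0.003], "grip": 0.76},
  {"xyz": [-58, -3, 70], "turn": [0, 0, -0.003], "grip": 0.76},
  {"xyz": [-58, -3, 105], "turn": [0, 0, -0.003], "grip": 0.76},
  {"xyz": [-58, -3, 140], "turn": [0, 0, -0.003], "grip": 0.76},
  {"xyz": [-58, -3, 175], "turn": [0, 0, -0.003], "grip": 0.76},
  {"xyz": [-58, -3, 205], "turn": [0, 0, -0.003], "grip": 0.76},
  {"xyz": [-58, -3, 225], "turn": [0, 0, -0.003], "grip": 0.76},
  {"xyz": [-58, -3, 235], "turn": [0, 0, -0.003], "grip": 0.76},
  {"xyz": [-58, -3, 240], "turn": [0, 0, -0.003], "grip": 0.76},
  {"xyz": [-58, -3, 243], "turn": [0, 0, -0.003], "grip": 0.76},
  {"xyz": [-58, -3, 243], "turn": [0, 0, -0.003], "grip": 0.76},
  {"xyz": [-58, -3, 243], "turn": [0, 0, -0.003], "grip": 0.76},
])

```text
clock: 4.05
tcp_pos: [0.6057, -0.3053, 0.0094]
orientation: [0.001, 0.173, 0.985, -0.001]
wrist_force: [-0.2, 0.5, -1.1]
finger_gap: 0.0649
grip_force: 0.0
```

apply_moves([
  {"xyz": [0, 0, 1], "turn": [0, 0, 0], "grip": 0.76},
  {"xyz": [0, 0, 2], "turn": [0, 0, 0], "grip": 0.76},
  {"xyz": [0, 0, 3], "turn": [0, 0, 0], "grip": 0.76},
  {"xyz": [0, 0, 3], "turn": [0, 0, 0], "grip": 0.76},
])

```text
clock: 4.38
tcp_pos: [0.6045, -0.305, 0.0045]
orientation: [0.0, 0.173, 0.985, -0.0]
wrist_force: [-0.5, -0.2, 0.1]
finger_gap: 0.0653
grip_force: 0.0
```

apply_moves([
  {"xyz": [0, 0, 1], "turn": [0, 0, 0], "grip": 0.76},
  {"xyz": [0, 0, 2], "turn": [0, 0, 0], "grip": 0.76},
  {"xyz": [0, 0, 3], "turn": [0, 0, 0], "grip": 0.76},
  {"xyz": [0, 0, 3], "turn": [0, 0, 0], "grip": 0.76},
])

```text
clock: 4.72
tcp_pos: [0.6042, -0.3047, 0.001]
orientation: [-0.0, 0.173, 0.985, 0.0]
wrist_force: [-0.1, -0.3, -0.8]
finger_gap: 0.0646
grip_force: 0.0
```

```bash
python3 - <<'E'
from h import *
c=cam("wrist");cv2.imwrite("pics/w3.png",c["color"])
s=env.get_state();print(s["tcp_pos"],s["wrist_force"])
E
```

```text
[ 0.60428265 -0.3046979   0.001064  ] [ 0.57425599  0.03325229 -1.12122473]
```

View pics/w3.png

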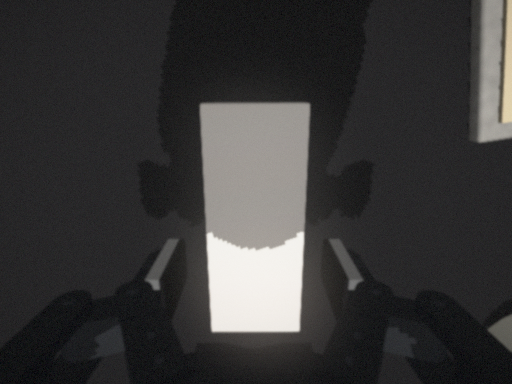

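The fingers flank the plate, with pads near (170,265) and (340,265), and there is clearance on both sides. I go a little lower, then close.

apply_moves([
  {"xyz": [0, 0, 1], "turn": [0, 0, 0], "grip": 0.76},
  {"xyz": [0, 0, 2], "turn": [0, 0, 0], "grip": 0.76},
  {"xyz": [0, 0, 3], "turn": [0, 0, 0], "grip": 0.76},
  {"xyz": [0, 0, 3], "turn": [0, 0, 0], "grip": 0.76},
])

```text
clock: 5.1
tcp_pos: [0.6043, -0.3047, -0.002]
orientation: [-0.0, 0.173, 0.985, 0.0]
wrist_force: [0.1, 1.0, 0.6]
finger_gap: 0.0649
grip_force: 0.0
```

apply_moves([
  {"xyz": [0, 0, 0], "turn": [0, 0, 0], "grip": 0.7},
  {"xyz": [0, 0, 0], "turn": [0, 0, 0], "grip": 0.62},
  {"xyz": [0, 0, 0], "turn": [0, 0, 0], "grip": 0.5},
  {"xyz": [0, 0, 0], "turn": [0, 0, 0], "grip": 0.5},
  {"xyz": [0, 0, 0], "turn": [0, 0, 0], "grip": 0.5},
], force=40)

```text
clock: 5.52
tcp_pos: [0.6045, -0.3048, -0.0016]
orientation: [0.0, 0.173, 0.985, 0.0]
wrist_force: [0.5, 0.1, 0.6]
finger_gap: 0.0427
grip_force: 0.0
```

```bash
python3 - <<'E'
from h import *
c=cam("wrist");cv2.imwrite("pics/w4.png",c["color"])
s=env.get_state();print(s["tcp_pos"],s["wrist_force"],s["finger_gap"],s["grip_force"])
E
```

```text
[ 0.60447968 -0.30482639 -0.00158711] [0.25364712 0.4562546  0.01169378] 0.04268166038216718 0.0
```

View pics/w4.png

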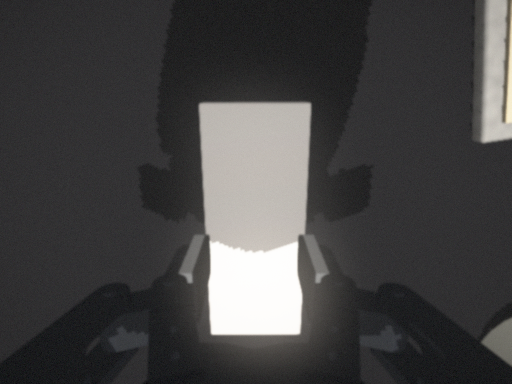

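The pads at (195,255) and (312,255) overlap the plate edges, the grip force is zero and the gap is 43 mm. So they closed above the plate. I check heights in the depth map.

```bash
python3 - <<'E'
from h import *
c=cam("wrist");P=cloud(c)
for (u,v) in((255,150),(255,290),(100,120),(420,200),(185,240),(195,240),(200,245),(190,255),(187,275),(318,245),(312,255),(170,290)):
    print((u,v),P[v,u].round(4),c["z_map"][v,u].round(3))
t=cam("top");Q=cloud(t)
print([Q[v,u].round(4) for u,v in((369,180),(330,240),(240,230),(420,200),(168,230),(280,194))])
s=cam("scene");Q=cloud(s);print([Q[v,u].round(4) for u,v in((180,270),(170,210),(240,270))])
E
```

```text
(255, 150) [ 0.5609 -0.2871  0.0145] 0.164
(255, 290) [ 0.64   -0.3156  0.0135] 0.189
(100, 120) [ 5.187e-01 -3.621e-01  1.000e-04] 0.173
(420, 200) [ 0.6248 -0.2059 -0.0008] 0.188
(185, 240) [ 6.009e-01 -3.469e-01  1.000e-04] 0.194
(195, 240) [ 0.5848 -0.3246  0.0464] 0.143
(200, 245) [ 0.5858 -0.3217  0.0515] 0.139
(190, 255) [ 0.585  -0.3244  0.0601] 0.13
(187, 275) [ 0.5864 -0.3234  0.0734] 0.118
(318, 245) [ 0.6078 -0.2731  0.0432] 0.148
(312, 255) [ 0.6016 -0.2773  0.0608] 0.13
(170, 290) [ 0.5836 -0.3258  0.0854] 0.106
[array([ 0.6044, -0.3036,  0.0113]), array([ 0.4199, -0.179 ,  0.0036]), array([0.4505, 0.0954, 0.0065]), array([ 0.473 , -0.2453,  0.5933]), array([0.4493, 0.3128, 0.0186]), array([ 0.5597, -0.0264,  0.0161])]
[array([ 0.6026, -0.3081,  0.0136]), array([ 0.6391, -0.3176,  0.2739]), array([ 7.205e-01, -2.033e-01,  2.000e-04])]
```

```bash
python3 - <<'E'
from h import *
c=cam("wrist");P=cloud(c);s=env.get_state();q=s["orientation"];M=R.from_quat([*q[1:],q[0]]).as_matrix()
for x in(11,-11):
  for z in(-60,-45,-30,-19,-5,0):
    p=s["tcp_pos"]+M@np.array([x,-21.5,z])/1000;uv=project(c,p)[0];print(x,z,uv.round(0),p[2].round(3),c["view"][2]@np.r_[p,1])
T=((P-s["tcp_pos"])@M*1000)
for v in range(200,300,8): print(v,[tuple(int(a) for a in np.nan_to_num(T[v,u])) for u in(180,188,196,204,210)])
E
```

```text
11 -60 [199. 254.] 0.058 0.1321428643746889
11 -45 [205. 239.] 0.043 0.14648083726456276
11 -30 [209. 226.] 0.028 0.16081881015443664
11 -19 [212. 217.] 0.017 0.1713333236070108
11 -5 [215. 208.] 0.003 0.18471543163755977
11 0 [216. 205.] -0.002 0.18949475593418438
-11 -60 [202. 299.] 0.058 0.13860661079541545
-11 -45 [207. 280.] 0.043 0.1529445836852893
-11 -30 [211. 264.] 0.028 0.1672825565751632
-11 -19 [213. 254.] 0.017 0.17779707002773734
-11 -5 [216. 243.] 0.003 0.19117917805828633
-11 0 [217. 239.] -0.002 0.1959585023549109
200 [(14, -42, -1), (14, -37, -1), (15, -32, -2), (19, -25, -15), (19, -22, -15)]
208 [(10, -42, -2), (9, -37, -1), (9, -33, -1), (14, -26, -14), (15, -22, -15)]
216 [(4, -42, -1), (4, -38, 0), (5, -33, -2), (4, -28, 0), (10, -22, -16)]
224 [(0, -43, -1), (0, -38, -1), (0, -33, -2), (0, -28, -1), (6, -22, -16)]
232 [(-5, -43, -2), (-5, -38, -2), (-5, -33, -1), (-5, -28, -1), (0, -23, -15)]
240 [(-10, -43, -1), (-10, -38, -1), (11, -25, -46), (12, -21, -49), (-4, -23, -15)]
248 [(7, -32, -47), (7, -28, -47), (11, -23, -55), (10, -20, -54), (-9, -23, -15)]
256 [(7, -31, -54), (11, -25, -62), (11, -22, -62), (8, -20, -56), (-1, -20, -38)]
264 [(7, -29, -61), (11, -24, -68), (10, -21, -67), (4, -20, -56), (-5, -20, -40)]
272 [(11, -26, -75), (11, -23, -73), (11, -20, -74), (1, -20, -57), (-8, -20, -41)]
280 [(12, -24, -81), (8, -23, -75), (8, -20, -74), (-2, -20, -58), (-29, -24, -16)]
288 [(12, -23, -86), (12, -20, -86), (5, -20, -75), (-5, -20, -59), (-35, -24, -15)]
296 [(13, -22, -91), (12, -20, -90), (1, -20, -74), (-9, -20, -60), (-40, -24, -16)]
```

The depth map shows the finger tips ending about 37–40 mm behind the reported TCP at this opening. That is farther back than stated, so I go by what I measure: reopen and descend in checked steps.

apply_moves([
  {"xyz": [0, 0, 0], "turn": [0, 0, 0], "grip": 0.76},
  {"xyz": [0, 0, 0], "turn": [0, 0, 0], "grip": 0.76},
  {"xyz": [0, 0, 0], "turn": [0, 0, 0], "grip": 0.76},
  {"xyz": [0, 0, 0], "turn": [0, 0, 0], "grip": 0.76},
  {"xyz": [0, 0, 4], "turn": [0, 0, 0], "grip": 0.76},
  {"xyz": [0, 0, 8], "turn": [0, 0, 0], "grip": 0.76},
  {"xyz": [0, 0, 12], "turn": [0, 0, 0], "grip": 0.76},
  {"xyz": [0, 0, 16], "turn": [0, 0, 0], "grip": 0.76},
  {"xyz": [0, 0, 18], "turn": [0, 0, 0], "grip": 0.76},
  {"xyz": [0, 0, 18], "turn": [0, 0, 0], "grip": 0.76},
])

```text
clock: 6.6
tcp_pos: [0.6038, -0.3044, -0.0207]
orientation: [-0.001, 0.173, 0.985, 0.0]
wrist_force: [-0.3, 1.2, 0.6]
finger_gap: 0.0649
grip_force: 0.0
```

```bash
cat >> h.py <<'E'
def tips(c=None):
    """lowest world z of finger pixels seen, using depth within the finger columns of the tool frame"""
    c=c or cam("wrist");P=cloud(c);s=env.get_state();q=s["orientation"];M=R.from_quat([*q[1:],q[0]]).as_matrix()
    T=(P-s["tcp_pos"])@M*1000;g=s["finger_gap"]*500
    for sg in(-1,1):
        y=T[...,1]*sg
        m=(y>g-4)&(y<g+4)&(abs(T[...,0])<11)&(P[...,2]>.0035)
        z=np.sort(P[...,2][m]);print("finger",sg,"z low",np.round(z[[5,30,80]],4) if len(z)>80 else len(z))
    print(s["clock"],s["tcp_pos"].round(4),s["wrist_force"].round(1),s["finger_gap"])
E
python3 - <<'E'
from h import *
tips()
E
```

```text
finger -1 z low [0.0216 0.0232 0.0258]
finger 1 z low [0.0126 0.0135 0.0143]
6.65 [ 0.6041 -0.3046 -0.0202] [-0.4  0.1 -0.4] 0.06482002985573661
```

apply_moves([
  {"xyz": [0, 0, 3], "turn": [0, 0, 0], "grip": 0.76},
  {"xyz": [0, 0, 6], "turn": [0, 0, 0], "grip": 0.76},
  {"xyz": [0, 0, 9], "turn": [0, 0, 0], "grip": 0.76},
  {"xyz": [0, 0, 12], "turn": [0, 0, 0], "grip": 0.76},
  {"xyz": [0, 0, 14], "turn": [0, 0, 0], "grip": 0.76},
  {"xyz": [0, 0, 14], "turn": [0, 0, 0], "grip": 0.76},
])

```text
clock: 7.15
tcp_pos: [0.604, -0.3045, -0.0344]
orientation: [-0.0, 0.173, 0.985, 0.0]
wrist_force: [-0.0, 0.3, -0.8]
finger_gap: 0.0649
grip_force: 0.0
```

```bash
python3 - <<'E'
from h import *
tips()
E
```

```text
finger -1 z low [0.0079 0.0094 0.0118]
finger 1 z low [0.008  0.0095 0.0119]
7.2 [ 0.6041 -0.3046 -0.0341] [-0.6  0.8  0.6] 0.06476686752465144
```

apply_moves([
  {"xyz": [0, 0, 0], "turn": [0, 0, 0], "grip": 0.7},
  {"xyz": [0, 0, 0], "turn": [0, 0, 0], "grip": 0.65},
  {"xyz": [0, 0, 0], "turn": [0, 0, 0], "grip": 0.6},
  {"xyz": [0, 0, 0], "turn": [0, 0, 0], "grip": 0.6},
  {"xyz": [0, 0, 0], "turn": [0, 0, 0], "grip": 0.6},
])

```text
clock: 7.62
tcp_pos: [0.6048, -0.305, -0.0331]
orientation: [0.0, 0.173, 0.985, -0.0]
wrist_force: [-0.3, -0.0, 2.1]
finger_gap: 0.0545
grip_force: 43.1
```

apply_moves([
  {"xyz": [0, 0, -2], "turn": [0, 0, 0], "grip": 0.55},
  {"xyz": [0, 0, -5], "turn": [0, 0, 0], "grip": 0.55},
  {"xyz": [0, 0, -15], "turn": [0, 0, 0], "grip": 0.55},
  {"xyz": [0, 0, -30], "turn": [0, 0, 0], "grip": 0.55},
  {"xyz": [0, 0, -50], "turn": [0, 0, 0], "grip": 0.55},
  {"xyz": [0, 0, -70], "turn": [0, 0, 0], "grip": 0.55},
  {"xyz": [0, 0, -80], "turn": [0, 0, 0], "grip": 0.55},
  {"xyz": [0, 0, -80], "turn": [0, 0, 0], "grip": 0.55},
  {"xyz": [0, 0, -80], "turn": [0, 0, 0], "grip": 0.55},
])

```text
clock: 8.37
tcp_pos: [0.6049, -0.3051, 0.0469]
orientation: [0.001, 0.173, 0.985, -0.0]
wrist_force: [-0.3, 1.1, -2.6]
finger_gap: 0.0548
grip_force: 42.8
```

```bash
cat >> h.py <<'E'
def tl():
    s=env.get_state();q=s["orientation"];M=R.from_quat([*q[1:],q[0]]).as_matrix();return s["tcp_pos"],M
E
python3 - <<'E'
from h import *
c=cam("wrist");cv2.imwrite("pics/w5.png",c["color"]);p,M=tl();P=cloud(c);T=(P-p)@M*1000
for v in range(90,330,20):print(v,[int(a) for a in T[v,256]] if np.isfinite(T[v,256,0]) else None)
m=(P[...,2]>.03)&(abs(T[...,1])<22)&(T[...,2]>-60)
n=T[m];print(len(n),"x range",np.percentile(n[:,0],[0.5,99.5]),"z",np.percentile(n[:,2],[5,50,95]),"plane",np.linalg.lstsq(np.c_[n[:,:2],np.ones(len(n))],n[:,2],rcond=None)[0])
go([.5567,-.0734,.08],-.185)
E
```

```text
90 [75, 2, 45]
110 [67, 1, -47]
130 [59, 1, -47]
150 [51, 1, -48]
170 [42, 1, -47]
190 [34, 1, -48]
210 [25, 1, -48]
230 [15, 1, -48]
250 [4, 1, -47]
270 [-4, 2, -48]
290 [-15, 2, -48]
310 [-27, 2, -47]
23610 x range [-47.85964091  69.78965038] z [-49.07973629 -48.12243882 -47.10104323] plane [ 3.30469900e-03  4.82336255e-04 -4.81571907e+01]
xyz [123.3, 201.2, -34.1] turn [-0.0004, -0.0008, 1.408] or [0.0009, -0.0004, -1.7336]
```

View pics/w5.png

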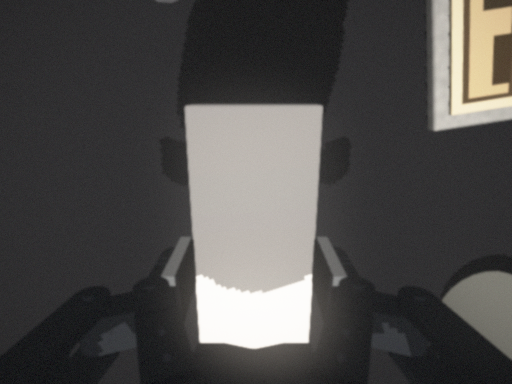

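Held level at rows 105–345, centred to within 1 mm lengthwise. I carry it over the mount.

apply_moves([
  {"xyz": [5, 10, -30], "turn": [0, 0, 0.12], "grip": 0.55},
  {"xyz": [17, 28, -45], "turn": [0, 0, 0.24], "grip": 0.55},
  {"xyz": [30, 48, -45], "turn": [0, 0, 0.36], "grip": 0.55},
  {"xyz": [42, 68, -45], "turn": [0, 0, 0.48], "grip": 0.55},
  {"xyz": [54, 88, -45], "turn": [0, 0, 0.6], "grip": 0.55},
  {"xyz": [66, 108, -45], "turn": [0, 0, 0.72], "grip": 0.55},
  {"xyz": [79, 128, -45], "turn": [0, 0, 0.84], "grip": 0.55},
  {"xyz": [91, 148, -45], "turn": [0, 0, 0.96], "grip": 0.55},
  {"xyz": [103, 168, -45], "turn": [0, 0, 1.08], "grip": 0.55},
  {"xyz": [113, 185, -45], "turn": [0, 0, 1.2], "grip": 0.55},
  {"xyz": [123.3, 201, -40], "turn": [0, 0, 1.31], "grip": 0.55},
  {"xyz": [123.3, 201, -34], "turn": [0, 0, 1.408], "grip": 0.55},
])

```text
clock: 9.42
tcp_pos: [0.5548, -0.0701, 0.079]
orientation: [-0.002, 0.77, 0.638, -0.001]
wrist_force: [-0.5, -0.0, -1.9]
finger_gap: 0.0547
grip_force: 43.6
```

apply_moves([
  {"xyz": [0, 0, 0], "turn": [0, 0, 0], "grip": 0.55},
  {"xyz": [0, 0, 20], "turn": [0, 0, 0], "grip": 0.55},
  {"xyz": [0, 0, 40], "turn": [0, 0, 0], "grip": 0.55},
  {"xyz": [0, 0, 50], "turn": [0, 0, 0], "grip": 0.55},
  {"xyz": [0, 0, 50], "turn": [0, 0, 0], "grip": 0.55},
  {"xyz": [0, 0, 50], "turn": [0, 0, 0], "grip": 0.55},
])

```text
clock: 9.92
tcp_pos: [0.5562, -0.074, 0.0296]
orientation: [-0.001, 0.769, 0.639, -0.001]
wrist_force: [0.5, 0.4, -1.4]
finger_gap: 0.0551
grip_force: 43.6
```

```bash
python3 - <<'E'
from h import *
c=cam("wrist");cv2.imwrite("pics/w6.png",c["color"]);np.save("w6.npy",c,allow_pickle=True)
print(env.get_state()["tcp_pos"])
go([.5567,-.0734,.0],-.185)
E
```

```text
[ 0.55713707 -0.07421257  0.03054641]
xyz [0.7, -0.6, 30.5] turn [-0.0003, -0.0001, 0.0004] or [0.0001, -0.0005, -3.1412]
```

View pics/w6.png

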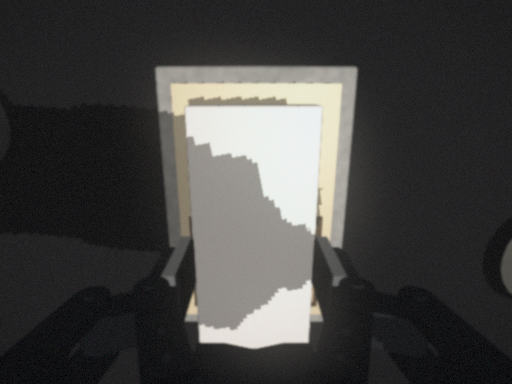

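The plate hangs aligned over the mount, with the mount's far edge symmetric at columns 157–356. I check the remaining offset from the mount edges.

```bash
python3 - <<'E'
from h import *
c=np.load("w6.npy",allow_pickle=True).item();p,M=tl()
h=cv2.cvtColor(c["color"],cv2.COLOR_BGR2HSV)
v=h[...,2].astype(float);sat=h[...,1]
def tool(uv,z):return ((plane(c,uv,z)-p)@M*1000).round(1)
# base outer edges: first pixel above threshold along lines
E=[];L=[];Rr=[]
for u in range(175,340,15):
    r=np.argmax(v[30:120,u]>80)+30;E.append((u,r))
for r in range(90,220,15):
    l=100+np.argmax(v[r,130:256]>80)+30;L.append((l,r))
    rr=400-np.argmax(v[r,400:256:-1]>80);Rr.append((rr,r))
print("end",tool(E,.010)[:, :2].tolist());print("L",tool(L,.010)[:,:2].tolist());print("R",tool(Rr,.010)[:,:2].tolist())
m=(v>130)&(sat<40);P=cloud(c);T=(P-p)@M*1000
n=T[(P[...,2]>.06)&(T[...,2]>-52)&(T[...,2]<-44)&(T[...,0]>20)];print("plate y",np.percentile(n[:,1],[.5,99.5]),"x max",np.percentile(n[:,0],99.5))
E
```

```text
end [[90.8, -47.4], [90.7, -38.6], [90.7, -29.8], [91.2, -21.0], [91.2, -12.3], [91.2, -3.5], [91.2, 5.2], [90.7, 14.0], [90.7, 22.7], [90.8, 31.5], [90.8, 40.2]]
L [[77.3, -59.7], [68.6, -59.8], [59.7, -58.7], [50.6, -58.8], [41.2, -58.9], [31.6, -58.4], [21.7, -58.6], [11.5, -58.7], [1.0, -58.3]]
R [[77.5, 59.6], [68.8, 59.2], [59.9, 59.3], [50.8, 59.5], [41.4, 59.7], [31.8, 60.0], [21.9, 59.5], [11.7, 59.8], [1.2, 60.0]]
plate y [-29.04266302  26.19935393] x max 71.0555577756732
```

apply_moves([
  {"xyz": [0, 1.5, 10], "turn": [0, 0, -0.01], "grip": 0.55},
  {"xyz": [0, 1.5, 22], "turn": [0, 0, -0.01], "grip": 0.55},
  {"xyz": [0, 1.5, 34], "turn": [0, 0, -0.01], "grip": 0.55},
  {"xyz": [0, 1.5, 41], "turn": [0, 0, -0.01], "grip": 0.55},
  {"xyz": [0, 1.5, 45], "turn": [0, 0, -0.01], "grip": 0.55},
  {"xyz": [0, 1.5, 47], "turn": [0, 0, -0.01], "grip": 0.55},
  {"xyz": [0, 1.5, 48], "turn": [0, 0, -0.01], "grip": 0.55},
  {"xyz": [0, 1.5, 48], "turn": [0, 0, -0.01], "grip": 0.55},
  {"xyz": [0, 1.5, 48], "turn": [0, 0, -0.01], "grip": 0.55},
])

```text
clock: 10.72
tcp_pos: [0.559, -0.0742, -0.0171]
orientation: [0.0, 0.766, 0.643, 0.0]
wrist_force: [-0.7, -0.2, -1.8]
finger_gap: 0.0544
grip_force: 43.6
```

apply_moves([
  {"xyz": [0, 0, 0.5], "turn": [0, 0, 0], "grip": 0.55},
  {"xyz": [0, 0, 1], "turn": [0, 0, 0], "grip": 0.55},
  {"xyz": [0, 0, 1], "turn": [0, 0, 0], "grip": 0.55},
])

```text
clock: 10.97
tcp_pos: [0.5587, -0.0741, -0.0184]
orientation: [0.0, 0.766, 0.643, 0.0]
wrist_force: [0.2, -0.1, -2.5]
finger_gap: 0.0543
grip_force: 43.6
```

apply_moves([
  {"xyz": [0, 0, 0.5], "turn": [0, 0, 0], "grip": 0.55},
  {"xyz": [0, 0, 1], "turn": [0, 0, 0], "grip": 0.55},
  {"xyz": [0, 0, 1], "turn": [0, 0, 0], "grip": 0.55},
])

```text
clock: 11.22
tcp_pos: [0.5584, -0.0741, -0.0197]
orientation: [-0.0, 0.766, 0.643, -0.0]
wrist_force: [-0.1, 0.4, -2.2]
finger_gap: 0.0544
grip_force: 43.6
```

apply_moves([
  {"xyz": [0, 0, 0.5], "turn": [0, 0, 0], "grip": 0.55},
  {"xyz": [0, 0, 0.5], "turn": [0, 0, 0], "grip": 0.55},
])

```text
clock: 11.38
tcp_pos: [0.5585, -0.0741, -0.0201]
orientation: [-0.0, 0.766, 0.643, 0.0]
wrist_force: [-0.6, -0.5, -2.5]
finger_gap: 0.0547
grip_force: 43.6
```

apply_moves([
  {"xyz": [0, 0, 0.5], "turn": [0, 0, 0], "grip": 0.55},
  {"xyz": [0, 0, 0.5], "turn": [0, 0, 0], "grip": 0.55},
])

```text
clock: 11.55
tcp_pos: [0.5586, -0.0741, -0.0201]
orientation: [0.0, 0.766, 0.643, 0.0]
wrist_force: [-2.2, 0.8, 4.0]
finger_gap: 0.0546
grip_force: 44.2
```

apply_moves([
  {"xyz": [0, 0, 0.5], "turn": [0, 0, 0], "grip": 0.55},
  {"xyz": [0, 0, 0.5], "turn": [0, 0, 0], "grip": 0.55},
])

```text
clock: 11.72
tcp_pos: [0.5586, -0.0741, -0.0202]
orientation: [0.0, 0.766, 0.643, 0.0]
wrist_force: [-3.8, 1.9, 7.6]
finger_gap: 0.0547
grip_force: 44.6
```

apply_moves([
  {"xyz": [0, 0, 0], "turn": [0, 0, 0], "grip": 0.66},
  {"xyz": [0, 0, 0], "turn": [0, 0, 0], "grip": 0.7},
  {"xyz": [0, 0, 0], "turn": [0, 0, 0], "grip": 0.76},
  {"xyz": [0, 0, 0], "turn": [0, 0, 0], "grip": 0.8},
  {"xyz": [0, 0, -5], "turn": [0, 0, 0], "grip": 0.8},
  {"xyz": [0, 0, -20], "turn": [0, 0, 0], "grip": 0.8},
  {"xyz": [0, 0, -55], "turn": [0, 0, 0], "grip": 0.8},
  {"xyz": [10, 0, -90], "turn": [0, 0, 0], "grip": 0.8},
  {"xyz": [20, 0, -130], "turn": [0, 0, 0], "grip": 0.8},
  {"xyz": [35, 0, -165], "turn": [0, 0, 0], "grip": 0.8},
  {"xyz": [50, 0, -200], "turn": [0, 0, 0], "grip": 0.8},
  {"xyz": [60, 0, -230], "turn": [0, 0, 0], "grip": 0.8},
])

```text
clock: 12.72
tcp_pos: [0.5693, -0.014, 0.2121]
orientation: [0.001, 0.766, 0.643, 0.001]
wrist_force: [1.1, -0.0, 0.4]
finger_gap: 0.0685
grip_force: 0.0
```

apply_moves([
  {"xyz": [0, 0, 0], "turn": [0, 0, 0], "grip": 0.8},
  {"xyz": [0, 0, 0], "turn": [0, 0, 0], "grip": 0.8},
  {"xyz": [0, 0, 0], "turn": [0, 0, 0], "grip": 0.8},
])

```text
clock: 12.97
tcp_pos: [0.5687, -0.015, 0.2085]
orientation: [-0.0, 0.766, 0.643, -0.0]
wrist_force: [-0.2, -0.3, 0.2]
finger_gap: 0.0683
grip_force: 0.0
```

```bash
python3 - <<'E'
from h import *
c=cam("wrist");cv2.imwrite("pics/w7.png",c["color"]);np.save("w7.npy",c,allow_pickle=True)
h=cv2.cvtColor(c["color"],cv2.COLOR_BGR2HSV)
P=cloud(c);m=(abs(P[...,0]-.557)<.08)&(abs(P[...,1]+.073)<.1)&(P[...,2]>.02)
rect(c,m,.027,"plate(depth)")
for t in (25,35):rect(c,(h[...,1]<t)&(h[...,2]>150)&cv2.dilate(m.astype(np.uint8),np.ones((5,5)))>0,.027,f"plate{t}")
B=(130,20,400,330)
for t in(80,110):rect(c,h[...,2]>t,.010,f"base{t}",B)
print(np.median(P[m][:,2]))
# board approach: view with tool at +60 tool x
d=down(1.56).as_matrix()[:,0]
go(np.array([.4496,.315,.25])+d*.06,1.56)
E
```

```text
plate(depth) [ 533.2 -232.6] [240.7 773.7] yaw -0.174 px (0, 240, 512, 144)
plate25 [558.9 -71.4] [ 60.3 144.4] yaw 1.397 px (228, 148, 53, 114)
plate35 [558.6 -72.1] [ 60.6 145.8] yaw 1.3974 px (228, 148, 53, 115)
base80 [560.7 -85.4] [155.6 210.1] yaw 1.3596 px (196, 130, 125, 156)
base110 [557.2 -72.9] [121.6 181.4] yaw 1.3859 px (204, 132, 101, 137)
0.3102576458364326
xyz [294.6, -233.5, -41.9] turn [-0.0016, -0.0018, -1.7352] or [-0.0017, 0.0016, 1.4064]
```

View pics/w7.png

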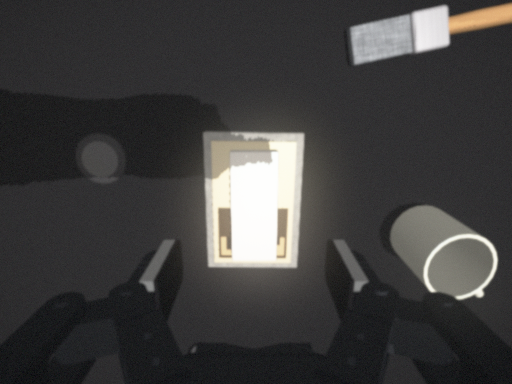

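The plate lies centred on the mount in the view, at (254,205), about 1–2 mm and 0.01 rad off. Next is the board.

apply_moves([
  {"xyz": [20, -16, -10], "turn": [0, 0, -0.12], "grip": 0.8},
  {"xyz": [45, -36, -20], "turn": [0, 0, -0.24], "grip": 0.8},
  {"xyz": [72, -57, -30], "turn": [0, 0, -0.36], "grip": 0.8},
  {"xyz": [98, -78, -42], "turn": [0, 0, -0.48], "grip": 0.8},
  {"xyz": [125, -99, -42], "turn": [0, 0, -0.6], "grip": 0.8},
  {"xyz": [152, -120, -42], "turn": [0, 0, -0.72], "grip": 0.8},
  {"xyz": [179, -142, -42], "turn": [0, 0, -0.84], "grip": 0.8},
  {"xyz": [206, -163, -42], "turn": [0, 0, -0.96], "grip": 0.8},
  {"xyz": [232, -184, -42], "turn": [0, 0, -1.08], "grip": 0.8},
  {"xyz": [258, -205, -42], "turn": [0, 0, -1.2], "grip": 0.8},
  {"xyz": [280, -222, -42], "turn": [0, 0, -1.32], "grip": 0.8},
  {"xyz": [294.6, -233.5, -42], "turn": [0, 0, -1.44], "grip": 0.8},
])

```text
clock: 14.02
tcp_pos: [0.3881, 0.3168, 0.249]
orientation: [-0.002, 0.149, 0.989, -0.001]
wrist_force: [-0.1, -0.4, 0.4]
finger_gap: 0.0679
grip_force: 0.0
```

apply_moves([
  {"xyz": [0, 0, 0], "turn": [0, 0, -0.12], "grip": 0.8},
  {"xyz": [0, 0, 0], "turn": [0, 0, -0.24], "grip": 0.8},
  {"xyz": [0, 0, 0], "turn": [0, 0, -0.295], "grip": 0.8},
  {"xyz": [0, 0, 0], "turn": [0, 0, -0.295], "grip": 0.8},
  {"xyz": [0, 0, 0], "turn": [0, 0, -0.295], "grip": 0.8},
  {"xyz": [0, 0, 0], "turn": [0, 0, -0.295], "grip": 0.8},
])

```text
clock: 14.52
tcp_pos: [0.3901, 0.3152, 0.2499]
orientation: [-0.001, 0.007, 1.0, -0.0]
wrist_force: [1.5, 0.1, 0.6]
finger_gap: 0.0682
grip_force: 0.0
```

```bash
python3 - <<'E'
from h import *
c=cam("wrist");cv2.imwrite("pics/w8.png",c["color"]);np.save("w8.npy",c,allow_pickle=True)
h=cv2.cvtColor(c["color"],cv2.COLOR_BGR2HSV)
print(env.get_state()["tcp_pos"])
uv=project(c,[.4496,.315,.018])[0];print(uv)
x,y=uv.astype(int);B=(x-60,y-90,x+60,y+90)
for t in(80,110,140):r=rect(c,(h[...,2]>t)&(h[...,1]>30),.018,f"board{t}",B)
P=cloud(c);q=P[y-20:y+20,x-10:x+10].reshape(-1,3);print(np.nanmedian(q,0))
E
```

```text
[0.39020127 0.31523962 0.25018287]
[253.23459774 196.08522873]
board80 [472.6 314.7] [165.7 242.5] yaw -0.0695 px (193, 122, 120, 164)
board110 [447.7 317. ] [ 74.9 138.5] yaw -0.0368 px (227, 144, 56, 98)
board140 [447.  314.5] [ 51.9 133.8] yaw 0.0047 px (233, 145, 40, 95)
[0.44902787 0.31400816 0.01779238]
```

apply_moves([
  {"xyz": [-25, 0, 30], "turn": [0, 0, -0.014], "grip": 0.74},
  {"xyz": [-50, 0, 60], "turn": [0, 0, -0.014], "grip": 0.74},
  {"xyz": [-57.3, 0, 95], "turn": [0, 0, -0.014], "grip": 0.74},
  {"xyz": [-57.3, 0, 130], "turn": [0, 0, -0.014], "grip": 0.74},
  {"xyz": [-57.3, 0, 165], "turn": [0, 0, -0.014], "grip": 0.74},
  {"xyz": [-57.3, 0, 195], "turn": [0, 0, -0.014], "grip": 0.74},
  {"xyz": [-57.3, 0, 210], "turn": [0, 0, -0.014], "grip": 0.74},
  {"xyz": [-57.3, 0, 220], "turn": [0, 0, -0.014], "grip": 0.74},
  {"xyz": [-57.3, 0, 220], "turn": [0, 0, -0.014], "grip": 0.74},
  {"xyz": [-57.3, 0, 220], "turn": [0, 0, -0.014], "grip": 0.74},
])

```text
clock: 15.4
tcp_pos: [0.4478, 0.3151, 0.0311]
orientation: [-0.0, -0.001, 1.0, -0.0]
wrist_force: [0.1, 0.7, 0.4]
finger_gap: 0.0632
grip_force: 0.0
```

```bash
python3 - <<'E'
from h import *
c=cam("wrist");p,M=tl();print(p)
P=cloud(c);T=(P-p)@M*1000
m=(P[...,2]>.010)&(P[...,2]<.026)&(abs(T[...,1])<40)&(abs(T[...,0])<80)
cs,_=cv2.findContours(m.astype(np.uint8),cv2.RETR_EXTERNAL,cv2.CHAIN_APPROX_NONE);k=max(cs,key=cv2.contourArea).reshape(-1,2)
n=T[k[:,1],k[:,0]];r=cv2.minAreaRect(n[:,:2].astype(np.float32));print(r, np.percentile(T[m],[1,99],axis=0))
tips(c)
E
```

```text
[0.44857559 0.31549665 0.03202718]
((1.5623130798339844, -0.3799915313720703), (130.6779022216797, 50.33490753173828), 0.09095069766044617) [[-61.44738003 -24.82778223  12.697992  ]
 [ 66.39486769  24.02509855  15.81297139]]
finger -1 z low [0.0732 0.0746 0.077 ]
finger 1 z low [0.0731 0.0745 0.077 ]
15.45 [0.4486 0.3155 0.032 ] [0.1 0.  0.1] 0.06315430694152939
```

apply_moves([
  {"xyz": [1.5, 0, 20], "turn": [0, 0, 0], "grip": 0.74},
  {"xyz": [1.5, 0, 40], "turn": [0, 0, 0], "grip": 0.74},
  {"xyz": [1.5, 0, 52], "turn": [0, 0, 0], "grip": 0.74},
  {"xyz": [1.5, 0, 60], "turn": [0, 0, 0], "grip": 0.74},
  {"xyz": [1.5, 0, 64], "turn": [0, 0, 0], "grip": 0.74},
  {"xyz": [1.5, 0, 64], "turn": [0, 0, 0], "grip": 0.74},
  {"xyz": [1.5, 0, 64], "turn": [0, 0, 0], "grip": 0.74},
])

```text
clock: 16.03
tcp_pos: [0.447, 0.3155, -0.0321]
orientation: [0.001, -0.002, 1.0, 0.0]
wrist_force: [0.5, -0.2, 1.0]
finger_gap: 0.0634
grip_force: 0.0
```

apply_moves([
  {"xyz": [0, 0, 0], "turn": [0, 0, 0], "grip": 0.66},
  {"xyz": [0, 0, 0], "turn": [0, 0, 0], "grip": 0.6},
  {"xyz": [0, 0, 0], "turn": [0, 0, 0], "grip": 0.55},
  {"xyz": [0, 0, 0], "turn": [0, 0, 0], "grip": 0.5},
  {"xyz": [0, 0, 0], "turn": [0, 0, 0], "grip": 0.5},
  {"xyz": [0, 0, 0], "turn": [0, 0, 0], "grip": 0.5},
], force=35)

```text
clock: 16.53
tcp_pos: [0.447, 0.3155, -0.0319]
orientation: [0.001, -0.002, 1.0, 0.0]
wrist_force: [-0.7, -0.7, 5.7]
finger_gap: 0.0491
grip_force: 37.1
```

apply_moves([
  {"xyz": [0, 0, -2], "turn": [0, 0, 0], "grip": 0.5},
  {"xyz": [0, 0, -5], "turn": [0, 0, 0], "grip": 0.5},
  {"xyz": [0, 0, -15], "turn": [0, 0, 0], "grip": 0.5},
  {"xyz": [0, 0, -35], "turn": [0, 0, 0], "grip": 0.5},
  {"xyz": [0, 0, -65], "turn": [0, 0, 0], "grip": 0.5},
  {"xyz": [0, 0, -100], "turn": [0, 0, 0], "grip": 0.5},
  {"xyz": [0, 0, -130], "turn": [0, 0, 0], "grip": 0.5},
  {"xyz": [0, 0, -150], "turn": [0, 0, 0], "grip": 0.5},
  {"xyz": [0, 0, -150], "turn": [0, 0, 0], "grip": 0.5},
  {"xyz": [0, 0, -150], "turn": [0, 0, 0], "grip": 0.5},
])

```text
clock: 17.37
tcp_pos: [0.4471, 0.3156, 0.1188]
orientation: [0.002, -0.002, 1.0, 0.001]
wrist_force: [-0.6, -0.1, -1.6]
finger_gap: 0.0489
grip_force: 36.5
```

```bash
cat >> h.py <<'E'
def held(c,zlo,zhi,ylim=40,yl=None):
    p,M=tl();P=cloud(c);T=(P-p)@M*1000
    m=(T[...,2]>zlo)&(T[...,2]<zhi)&(abs(T[...,1])<ylim)&(abs(T[...,0])<85)
    cs,_=cv2.findContours(m.astype(np.uint8),cv2.RETR_EXTERNAL,cv2.CHAIN_APPROX_NONE);k=max(cs,key=cv2.contourArea).reshape(-1,2)
    n=T[k[:,1],k[:,0]];r=cv2.minAreaRect(n[:,:2].astype(np.float32));n=T[m]
    print("held",r,"zmed",np.median(n[:,2]),"tilt",np.linalg.lstsq(np.c_[n[:,:2],np.ones(len(n))],n[:,2],rcond=None)[0].round(4))
    x=n[:,0];print("x pct",np.percentile(x,[.5,99.5]));f=n[n[:,0]>20];print("y pct",np.percentile(f[:,1],[.5,99.5]))
E
python3 - <<'E'
from h import *
c=cam("wrist");held(c,-58,-44)
print(env.get_state()["tcp_pos"])
go([.5588,-.0718,.12],1.392-np.pi/2)
E
```

```text
held ((7.598907470703125, 1.6603736877441406), (76.3870620727539, 113.13919067382812), 89.92342376708984) zmed -51.39226169428101 tilt [ 3.40000e-03 -1.00000e-04 -5.14629e+01]
x pct [-45.63525115  63.99279598]
y pct [-22.94641642  26.30607101]
[0.44603364 0.31507707 0.11711924]
xyz [-111.5, -387.2, -3.0] turn [0.0006, 0.0, 1.7528] or [-0.0, 0.0006, -1.3888]
```

apply_moves([
  {"xyz": [-6, -20, 0], "turn": [0, 0, 0.12], "grip": 0.5},
  {"xyz": [-16, -55, 0], "turn": [0, 0, 0.24], "grip": 0.5},
  {"xyz": [-26, -92, 0], "turn": [0, 0, 0.36], "grip": 0.5},
  {"xyz": [-37, -130, 0], "turn": [0, 0, 0.48], "grip": 0.5},
  {"xyz": [-48, -168, 0], "turn": [0, 0, 0.6], "grip": 0.5},
  {"xyz": [-59, -206, 0], "turn": [0, 0, 0.72], "grip": 0.5},
  {"xyz": [-70, -244, 0], "turn": [0, 0, 0.84], "grip": 0.5},
  {"xyz": [-81, -282, 0], "turn": [0, 0, 0.96], "grip": 0.5},
  {"xyz": [-92, -320, 0], "turn": [0, 0, 1.08], "grip": 0.5},
  {"xyz": [-102, -355, 0], "turn": [0, 0, 1.2], "grip": 0.5},
  {"xyz": [-108, -380, 0], "turn": [0, 0, 1.32], "grip": 0.5},
  {"xyz": [-110.9, -388.6, 0], "turn": [0, 0, 1.44], "grip": 0.5},
])

```text
clock: 18.42
tcp_pos: [0.5578, -0.0769, 0.1147]
orientation: [-0.001, 0.662, 0.75, -0.001]
wrist_force: [0.5, -0.1, -1.6]
finger_gap: 0.0491
grip_force: 36.5
```

apply_moves([
  {"xyz": [0, 0, 0], "turn": [0, 0, 0.12], "grip": 0.5},
  {"xyz": [0, 0, 5], "turn": [0, 0, 0.24], "grip": 0.5},
  {"xyz": [0, 0, 20], "turn": [0, 0, 0.315], "grip": 0.5},
  {"xyz": [0, 0, 40], "turn": [0, 0, 0.315], "grip": 0.5},
  {"xyz": [0, 0, 60], "turn": [0, 0, 0.315], "grip": 0.5},
  {"xyz": [0, 0, 70], "turn": [0, 0, 0.315], "grip": 0.5},
  {"xyz": [0, 0, 70], "turn": [0, 0, 0.315], "grip": 0.5},
  {"xyz": [0, 0, 70], "turn": [0, 0, 0.315], "grip": 0.5},
])

```text
clock: 19.08
tcp_pos: [0.557, -0.0728, 0.0457]
orientation: [-0.001, 0.768, 0.64, -0.001]
wrist_force: [0.0, 0.5, -0.8]
finger_gap: 0.0493
grip_force: 36.5
```

```bash
python3 - <<'E'
from h import *
c=cam("wrist");cv2.imwrite("pics/w9.png",c["color"]);np.save("w9.npy",c,allow_pickle=True)
go([.5582,-.0732,.01],-.181);p,M=tl();print(p)
v=c["color"].max(2).astype(float)
def tool(uv,z):return ((plane(c,uv,z)-p)@M*1000).round(1)
L=[];Rr=[]
for r in range(80,220,20):
    L.append((130+np.argmax(v[r,130:256]>80),r));Rr.append((400-np.argmax(v[r,400:256:-1]>80),r))
print(tool(L,.01)[:,:2].tolist());print(tool(Rr,.01)[:,:2].tolist())
P=cloud(c);T=(P-p)@M*1000
n=T[(P[...,2]>.022)&(P[...,2]<.031)&(T[...,0]>-20)&(T[...,0]<75)&(abs(T[...,1])<35)]
print("plate below: x",np.percentile(n[:,0],[99.5]),"y",np.percentile(n[:,1],[.5,99.5]),len(n))
E
```

```text
xyz [-0.1, 0.2, 36.8] turn [-0.0008, -0.0002, 0.0001] or [0.0003, -0.0013, -3.1415]
[ 0.55807982 -0.07304759  0.04681282]
[[83.6, -60.8], [71.2, -60.5], [58.5, -60.2], [45.2, -59.9], [31.5, -60.2], [17.3, -59.9], [2.6, -60.3]]
[[83.7, 59.3], [71.4, 59.7], [58.6, 60.1], [45.4, 65.3], [31.7, 69.3], [17.5, 70.6], [2.8, 69.9]]
plate below: x [70.41922177] y [-27.80852166  27.64329114] 1271
```

View pics/w9.png

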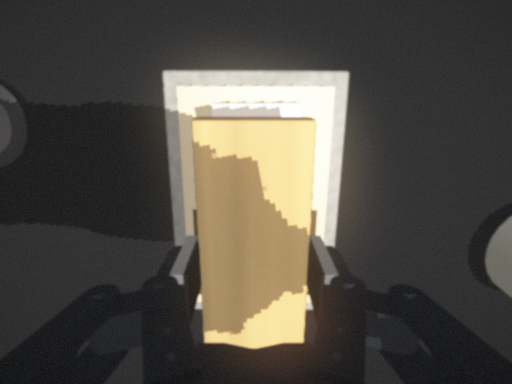

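The board hangs squarely over the plate, with the plate's end just showing at (256,108). Everything is centred to within about 0.5 mm, so I lower it.

apply_moves([
  {"xyz": [0, 0, 15], "turn": [0, 0, 0], "grip": 0.5},
  {"xyz": [0, 0, 30], "turn": [0, 0, 0], "grip": 0.5},
  {"xyz": [0, 0, 40], "turn": [0, 0, 0], "grip": 0.5},
  {"xyz": [0, 0, 46], "turn": [0, 0, 0], "grip": 0.5},
  {"xyz": [0, 0, 49], "turn": [0, 0, 0], "grip": 0.5},
  {"xyz": [0, 0, 50], "turn": [0, 0, 0], "grip": 0.5},
  {"xyz": [0, 0, 50], "turn": [0, 0, 0], "grip": 0.5},
  {"xyz": [0, 0, 50], "turn": [0, 0, 0], "grip": 0.5},
])

```text
clock: 19.8
tcp_pos: [0.5589, -0.0733, -0.0024]
orientation: [0.0, 0.768, 0.64, 0.0]
wrist_force: [-0.4, -0.2, -0.4]
finger_gap: 0.0488
grip_force: 36.5
```

apply_moves([
  {"xyz": [0, 0, 0.5], "turn": [0, 0, 0], "grip": 0.5},
  {"xyz": [0, 0, 1], "turn": [0, 0, 0], "grip": 0.5},
  {"xyz": [0, 0, 1], "turn": [0, 0, 0], "grip": 0.5},
])

```text
clock: 20.05
tcp_pos: [0.5585, -0.0731, -0.0039]
orientation: [0.0, 0.768, 0.64, 0.0]
wrist_force: [-0.5, -0.3, -0.9]
finger_gap: 0.0491
grip_force: 36.5
```

apply_moves([
  {"xyz": [0, 0, 0.5], "turn": [0, 0, 0], "grip": 0.5},
  {"xyz": [0, 0, 1], "turn": [0, 0, 0], "grip": 0.5},
  {"xyz": [0, 0, 1], "turn": [0, 0, 0], "grip": 0.5},
])

```text
clock: 20.3
tcp_pos: [0.5584, -0.0732, -0.0049]
orientation: [0.0, 0.768, 0.64, 0.0]
wrist_force: [-0.1, 1.1, 2.4]
finger_gap: 0.0494
grip_force: 36.8
```

apply_moves([
  {"xyz": [0, 0, 0.5], "turn": [0, 0, 0], "grip": 0.5},
  {"xyz": [0, 0, 0.5], "turn": [0, 0, 0], "grip": 0.5},
])

```text
clock: 20.47
tcp_pos: [0.5584, -0.0732, -0.0049]
orientation: [0.0, 0.768, 0.64, 0.0]
wrist_force: [-1.3, 0.2, 6.0]
finger_gap: 0.0491
grip_force: 37.2
```

apply_moves([
  {"xyz": [0, 0, 0], "turn": [0, 0, 0], "grip": 0.6},
  {"xyz": [0, 0, 0], "turn": [0, 0, 0], "grip": 0.65},
  {"xyz": [0, 0, 0], "turn": [0, 0, 0], "grip": 0.7},
  {"xyz": [0, 0, 0], "turn": [0, 0, 0], "grip": 0.75},
  {"xyz": [0, 0, -5], "turn": [0, 0, 0], "grip": 0.75},
  {"xyz": [0, 0, -20], "turn": [0, 0, 0], "grip": 0.75},
  {"xyz": [0, 0, -55], "turn": [0, 0, 0], "grip": 0.75},
  {"xyz": [10, 0, -90], "turn": [0, 0, 0], "grip": 0.75},
  {"xyz": [20, 0, -125], "turn": [0, 0, 0], "grip": 0.75},
  {"xyz": [35, 0, -160], "turn": [0, 0, 0], "grip": 0.75},
  {"xyz": [50, 0, -195], "turn": [0, 0, 0], "grip": 0.75},
  {"xyz": [60, 0, -215], "turn": [0, 0, 0], "grip": 0.75},
])

```text
clock: 21.47
tcp_pos: [0.5704, -0.0133, 0.2142]
orientation: [0.002, 0.768, 0.64, 0.002]
wrist_force: [0.2, 0.0, 0.6]
finger_gap: 0.0639
grip_force: 0.0
```

apply_moves([
  {"xyz": [0, 0, 0], "turn": [0, 0, 0], "grip": 0.75},
  {"xyz": [0, 0, 0], "turn": [0, 0, 0], "grip": 0.75},
  {"xyz": [0, 0, 0], "turn": [0, 0, 0], "grip": 0.75},
])

```text
clock: 21.72
tcp_pos: [0.5686, -0.0142, 0.2086]
orientation: [-0.0, 0.768, 0.64, -0.0]
wrist_force: [0.1, 0.1, 0.3]
finger_gap: 0.064
grip_force: 0.0
```

```bash
python3 - <<'E'
from h import *
c=cam("wrist");np.save("w10.npy",c,allow_pickle=True)
p,M=tl();P=cloud(c)
def drect(zl,zh,zp,name):
    m=(abs(P[...,0]-.557)<.07)&(abs(P[...,1]+.073)<.09)&(P[...,2]>zl)&(P[...,2]<zh)
    rect(c,m,zp,name)
drect(.039,.055,.045,"board");drect(.020,.055,.027,"plate+board")
m=(abs(P[...,0]-.557)<.04)&(abs(P[...,1]+.073)<.06)&(P[...,2]>.039)&(P[...,2]<.055)
n=P[m];print("board plane",np.linalg.lstsq(np.c_[n[:,:2],np.ones(len(n))],n[:,2],rcond=None)[0].round(4),np.median(n[:,2]))
print(p)
# round weight view; knob height .0515
d=down(1.225).as_matrix()[:,0]
go(np.array([.4469,-.3004,.25])+d*.06,1.225)
E
```

```text
board [558.4 -71.4] [ 49.9 130.4] yaw 1.3903 px (232, 158, 46, 107)
plate+board [558.3 -74.4] [ 55.8 145.7] yaw 1.3988 px (230, 151, 49, 114)
board plane [ 0.0012 -0.      0.0442] 0.04482925774321217
[ 0.56810927 -0.01430642  0.20792828]
xyz [-293.4, -126.9, -41.7] turn [-0.0022, -0.0017, -1.4063] or [-0.0018, 0.0023, 1.7353]
```

The board is on the plate at (558.4, -71.4) mm with yaw 1.390, and it is level. I go to the round weight with the tool yaw unchanged.

```bash
python3 - <<'E'
from h import *
go([.4577,-.2414,.25],-.181)
E
```

```text
xyz [-243.3, -67.8, -41.9] turn [-0.0025, 0.0001, -0.0003] or [0.0002, 0.0039, 3.1413]
```

apply_moves([
  {"xyz": [-30, -8, -12], "turn": [-0.001, 0, 0], "grip": 0.75},
  {"xyz": [-60, -17, -25], "turn": [-0.002, 0, 0], "grip": 0.75},
  {"xyz": [-95, -27, -36], "turn": [-0.002, 0, 0], "grip": 0.7},
  {"xyz": [-130, -36, -42], "turn": [-0.002, 0, 0], "grip": 0.6},
  {"xyz": [-165, -46, -42], "turn": [-0.002, 0, 0], "grip": 0.55},
  {"xyz": [-200, -56, -42], "turn": [-0.002, 0, 0], "grip": 0.5},
  {"xyz": [-230, -64, -42], "turn": [-0.002, 0, 0], "grip": 0.5},
  {"xyz": [-243.3, -67.8, -42], "turn": [-0.002, 0, 0], "grip": 0.5},
  {"xyz": [-243.3, -67.8, -42], "turn": [-0.002, 0, 0], "grip": 0.5},
  {"xyz": [-243.3, -67.8, -42], "turn": [-0.002, 0, 0], "grip": 0.5},
  {"xyz": [-243.3, -67.8, -42], "turn": [-0.002, 0, 0], "grip": 0.5},
])

```text
clock: 22.68
tcp_pos: [0.4581, -0.2407, 0.2503]
orientation: [-0.0, 0.768, 0.64, 0.001]
wrist_force: [0.8, 0.1, -0.3]
finger_gap: 0.0429
grip_force: 0.0
```

```bash
cat >> h.py <<'E'
def knob(c,xy,r=.035):
    P=cloud(c);n=(np.hypot(P[...,0]-xy[0],P[...,1]-xy[1])<r)
    k=n&(P[...,2]>.052)&(P[...,2]<.064);b=n&(P[...,2]>.029)&(P[...,2]<.039)
    for nm,m,z in(("knob",k,.058),("body",n&(P[...,2]>.029)&(P[...,2]<.064),.034)):
        cs,_=cv2.findContours(m.astype(np.uint8),cv2.RETR_EXTERNAL,cv2.CHAIN_APPROX_NONE);q=max(cs,key=cv2.contourArea).reshape(-1,2)
        W=plane(c,q,z)[:,:2]*1000;o,rad=cv2.minEnclosingCircle(W.astype(np.float32));ra=cv2.minAreaRect(W.astype(np.float32))
        print(nm,np.round(o,1),round(rad,1),"rect",np.round(ra[0],1),np.round(ra[1],1),"ang",round(np.radians(ra[2]),3),"px",q.mean(0).round())
E
python3 - <<'E'
from h import *
c=cam("wrist");cv2.imwrite("pics/w11.png",c["color"]);print(env.get_state()["tcp_pos"],env.get_state()["orientation"])
knob(c,(.4469,-.3004))
go([.4469,-.3004,.05],-.181)
E
```

```text
[ 0.45847504 -0.24038312  0.25061001] [-7.87161804e-05  7.67905029e-01  6.40563388e-01  6.37541166e-04]
knob [ 443.6 -301.5] 10.9 rect [ 443.5 -301.8] [21.1 19.9] ang 1.39 px [251. 209.]
body [ 443.5 -302.1] 23.2 rect [ 443.1 -302. ] [45.1 44.8] ang 0.644 px [251. 203.]
xyz [-61.3, -0.8, 200.5] turn [0.0007, -0.0011, 0.0007] or [0.0017, 0.0011, -3.1409]
```

View pics/w11.png

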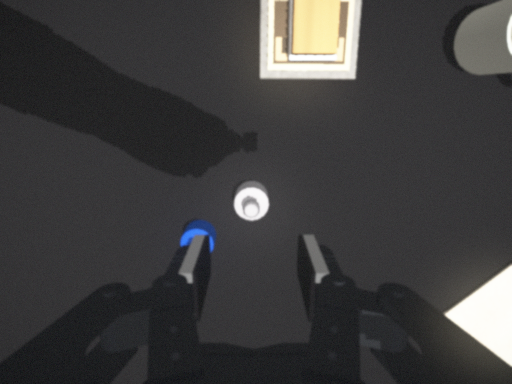

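In the wrist view the silver round weight is at (251,203) with its knob at (251,209), and the blue one is at (198,238). I descend to a check height.

apply_moves([
  {"xyz": [-30, -2, 20], "turn": [0, 0, 0], "grip": 0.5},
  {"xyz": [-60, -3.9, 45], "turn": [0, 0, 0], "grip": 0.5},
  {"xyz": [-63.4, -3.9, 85], "turn": [0, 0, 0], "grip": 0.5},
  {"xyz": [-63.4, -3.9, 125], "turn": [0, 0, 0], "grip": 0.5},
  {"xyz": [-63.4, -3.9, 160], "turn": [0, 0, 0], "grip": 0.5},
  {"xyz": [-63.4, -3.9, 180], "turn": [0, 0, 0], "grip": 0.5},
  {"xyz": [-63.4, -3.9, 190], "turn": [0, 0, 0], "grip": 0.5},
  {"xyz": [-63.4, -3.9, 190], "turn": [0, 0, 0], "grip": 0.5},
  {"xyz": [-63.4, -3.9, 190], "turn": [0, 0, 0], "grip": 0.5},
])

```text
clock: 23.48
tcp_pos: [0.4444, -0.3025, 0.0618]
orientation: [0.001, 0.768, 0.641, 0.001]
wrist_force: [1.0, 0.3, 0.0]
finger_gap: 0.0427
grip_force: 0.0
```

```bash
python3 - <<'E'
from h import *
c=cam("wrist");p,M=tl();print(p)
knob(c,(.4435,-.3019),.03);tips(c)
go([.4435,-.3019,.008],-.181)
E
```

```text
[ 0.4449818  -0.30323863  0.06281486]
knob [ 443.1 -301.2] 11.0 rect [ 443.3 -301.3] [21.1 20.8] ang 0.631 px [252. 219.]
body [ 443.1 -302.3] 23.2 rect [ 443.1 -302.4] [44.9 45.8] ang 0.151 px [253. 206.]
finger -1 z low [0.0193 0.0329 0.0333]
finger 1 z low [0.0129 0.0327 0.034 ]
23.5333 [ 0.445  -0.3032  0.0628] [-0.4 -0.2 -0.1] 0.04256086426729844
xyz [1.1, -1.9, 54.8] turn [0.0039, 0.001, 0.0011] or [-0.0016, 0.0062, -3.1405]
```

apply_moves([
  {"xyz": [0.7, -1.5, 15], "turn": [0, 0, 0], "grip": 0.5},
  {"xyz": [0.7, -1.5, 30], "turn": [0, 0, 0], "grip": 0.5},
  {"xyz": [0.7, -1.5, 42], "turn": [0, 0, 0], "grip": 0.5},
  {"xyz": [0.7, -1.5, 50], "turn": [0, 0, 0], "grip": 0.5},
  {"xyz": [0.7, -1.5, 53], "turn": [0, 0, 0], "grip": 0.5},
  {"xyz": [0.7, -1.5, 53], "turn": [0, 0, 0], "grip": 0.5},
  {"xyz": [0.7, -1.5, 53], "turn": [0, 0, 0], "grip": 0.4},
  {"xyz": [0.7, -1.5, 53], "turn": [0, 0, 0], "grip": 0.3},
  {"xyz": [0.7, -1.5, 53], "turn": [0, 0, 0], "grip": 0.22},
  {"xyz": [0.7, -1.5, 53], "turn": [0, 0, 0], "grip": 0.18},
  {"xyz": [0.7, -1.5, 53], "turn": [0, 0, 0], "grip": 0.18},
  {"xyz": [0.7, -1.5, 53], "turn": [0, 0, 0], "grip": 0.18},
], force=60)

```text
clock: 24.53
tcp_pos: [0.4435, -0.3027, 0.0096]
orientation: [0.002, 0.768, 0.64, 0.001]
wrist_force: [1.1, -0.1, 6.7]
finger_gap: 0.0186
grip_force: 58.6
```

apply_moves([
  {"xyz": [0, 0, 0], "turn": [0, 0, 0], "grip": 0.18},
  {"xyz": [0, 0, 0], "turn": [0, 0, 0], "grip": 0.18},
  {"xyz": [0, 0, -2], "turn": [0, 0, 0], "grip": 0.18},
  {"xyz": [0, 0, -5], "turn": [0, 0, 0], "grip": 0.18},
  {"xyz": [0, 0, -10], "turn": [0, 0, 0], "grip": 0.18},
  {"xyz": [0, 0, -20], "turn": [0, 0, 0], "grip": 0.18},
  {"xyz": [0, 0, -20], "turn": [0, 0, 0], "grip": 0.18},
])

```text
clock: 25.12
tcp_pos: [0.443, -0.3026, 0.0299]
orientation: [0.002, 0.768, 0.64, 0.001]
wrist_force: [0.4, -0.7, -5.0]
finger_gap: 0.0187
grip_force: 59.0
```

```bash
python3 - <<'E'
from h import *
c=cam("wrist");cv2.imwrite("pics/w12.png",c["color"]);p,M=tl();P=cloud(c);T=(P-p)@M*1000
s=env.get_state();print(p,s["wrist_force"],s["finger_gap"],s["grip_force"])
print([T[v,256].round(0).tolist() for v in range(120,270,12)])
go([.5526,-.1052,.12],-.181)
E
```

```text
[ 0.44312545 -0.30273178  0.02946888] [-0.74769822 -0.32414343 -4.73308246] 0.018796553417556455 58.986725967843086
[[59.0, 1.0, 30.0], [51.0, 1.0, 29.0], [43.0, 1.0, 29.0], [35.0, 1.0, 30.0], [27.0, 1.0, 29.0], [19.0, 1.0, 29.0], [22.0, 1.0, -8.0], [21.0, 1.0, -24.0], [14.0, 1.0, -24.0], [8.0, 1.0, -25.0], [10.0, 1.0, -44.0], [7.0, 1.0, -49.0], [0.0, 1.0, -49.0]]
xyz [213.9, 72.5, -90.5] turn [0.0037, 0.0011, -0.0001] or [0.0017, -0.0058, 3.1415]
```

View pics/w12.png

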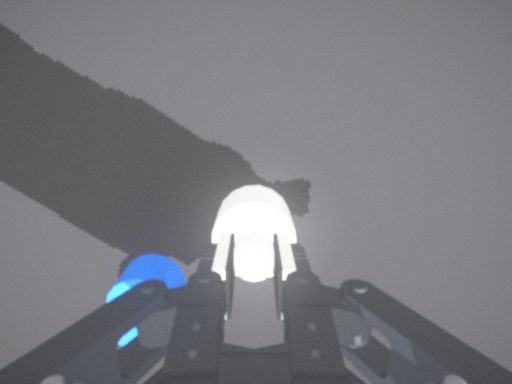

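The silver round weight is held upright by its knob at (254,255), with the disc centred under the gripper. I carry it to the photograph half.

apply_moves([
  {"xyz": [0, 0, -25], "turn": [0, 0, 0], "grip": 0.18},
  {"xyz": [5, 2, -60], "turn": [0, 0, 0], "grip": 0.18},
  {"xyz": [25, 8, -90], "turn": [0, 0, 0], "grip": 0.18},
  {"xyz": [50, 17, -100], "turn": [0, 0, 0], "grip": 0.18},
  {"xyz": [80, 27, -100], "turn": [0, 0, 0], "grip": 0.18},
  {"xyz": [110, 37, -100], "turn": [0, 0, 0], "grip": 0.18},
  {"xyz": [140, 47, -100], "turn": [0, 0, 0], "grip": 0.18},
  {"xyz": [170, 58, -100], "turn": [0, 0, 0], "grip": 0.18},
  {"xyz": [195, 66, -95], "turn": [0.003, 0, 0], "grip": 0.18},
  {"xyz": [210, 71, -80], "turn": [0.003, 0, 0], "grip": 0.18},
  {"xyz": [213.9, 72.5, -60], "turn": [0.003, 0, 0], "grip": 0.18},
  {"xyz": [213.9, 72.5, -50], "turn": [0.003, 0, 0], "grip": 0.18},
])

```text
clock: 26.17
tcp_pos: [0.5516, -0.1027, 0.0764]
orientation: [-0.002, 0.767, 0.641, -0.001]
wrist_force: [-1.3, -0.0, -5.8]
finger_gap: 0.0187
grip_force: 59.9
```

apply_moves([
  {"xyz": [0, 0, 0], "turn": [0, 0, 0], "grip": 0.18},
  {"xyz": [0, 0, 0], "turn": [0, 0, 0], "grip": 0.18},
  {"xyz": [0, 0, 0], "turn": [0, 0, 0], "grip": 0.18},
])

```text
clock: 26.42
tcp_pos: [0.5523, -0.1056, 0.0793]
orientation: [0.0, 0.769, 0.64, -0.0]
wrist_force: [-0.5, -0.2, -5.3]
finger_gap: 0.0187
grip_force: 59.9
```

```bash
python3 - <<'E'
from h import *
c=cam("wrist");p,M=tl();P=cloud(c);T=(P-p)@M*1000
print(p,tl()[1][:,2].round(4))
n=T[(P[...,2]>.04)&(P[...,2]<.05)&(T[...,0]>20)&(abs(T[...,1])<45)]
print("board y",np.percentile(n[:,1],[1,99]),"x max",np.percentile(n[:,0],[99.5]),len(n))
go([.5526,-.1052,.056],-.181)
E
```

```text
[ 0.55268122 -0.10569591  0.07962614] [ 7.e-04 -4.e-04 -1.e+00]
board y [-25.2372988   23.69238804] x max [98.26036119] 9284
xyz [0.5, -0.2, 23.6] turn [0.0007, 0.0003, -0.0013] or [0.0004, -0.0011, 3.1403]
```

apply_moves([
  {"xyz": [0.6, -0.4, 8], "turn": [0, 0, 0], "grip": 0.18},
  {"xyz": [0.6, -0.4, 15], "turn": [0, 0, 0], "grip": 0.18},
  {"xyz": [0.6, -0.4, 19], "turn": [0, 0, 0], "grip": 0.18},
  {"xyz": [0.6, -0.4, 21], "turn": [0, 0, 0], "grip": 0.18},
  {"xyz": [0.6, -0.4, 21], "turn": [0, 0, 0], "grip": 0.18},
  {"xyz": [0.6, -0.4, 21], "turn": [0, 0, 0], "grip": 0.18},
])

```text
clock: 26.97
tcp_pos: [0.5516, -0.1039, 0.0573]
orientation: [-0.001, 0.768, 0.64, -0.0]
wrist_force: [0.7, 0.1, -5.5]
finger_gap: 0.0186
grip_force: 59.9
```

apply_moves([
  {"xyz": [0, 0, 0.5], "turn": [0, 0, 0], "grip": 0.18},
  {"xyz": [0, 0, 1], "turn": [0, 0, 0], "grip": 0.18},
  {"xyz": [0, 0, 1], "turn": [0, 0, 0], "grip": 0.18},
])

```text
clock: 27.22
tcp_pos: [0.552, -0.104, 0.0567]
orientation: [-0.0, 0.768, 0.64, -0.0]
wrist_force: [0.3, 0.3, -4.9]
finger_gap: 0.019
grip_force: 59.9
```

apply_moves([
  {"xyz": [0, 0, 0.5], "turn": [0, 0, 0], "grip": 0.18},
  {"xyz": [0, 0, 1], "turn": [0, 0, 0], "grip": 0.18},
  {"xyz": [0, 0, 1], "turn": [0, 0, 0], "grip": 0.18},
])

```text
clock: 27.47
tcp_pos: [0.5518, -0.104, 0.0554]
orientation: [-0.0, 0.768, 0.64, -0.0]
wrist_force: [-0.1, 0.1, -4.7]
finger_gap: 0.0183
grip_force: 59.9
```

apply_moves([
  {"xyz": [0, 0, 0.5], "turn": [0, 0, 0], "grip": 0.18},
  {"xyz": [0, 0, 0.5], "turn": [0, 0, 0], "grip": 0.18},
])

```text
clock: 27.63
tcp_pos: [0.5518, -0.104, 0.0549]
orientation: [-0.0, 0.768, 0.64, -0.0]
wrist_force: [-0.8, -0.4, -5.3]
finger_gap: 0.0187
grip_force: 59.9
```

apply_moves([
  {"xyz": [0, 0, 0.5], "turn": [0, 0, 0], "grip": 0.18},
  {"xyz": [0, 0, 0.5], "turn": [0, 0, 0], "grip": 0.18},
])

```text
clock: 27.8
tcp_pos: [0.5519, -0.1039, 0.0547]
orientation: [-0.0, 0.768, 0.64, -0.0]
wrist_force: [-0.6, 1.0, -3.6]
finger_gap: 0.0183
grip_force: 60.0
```

apply_moves([
  {"xyz": [0, 0, 0.5], "turn": [0, 0, 0], "grip": 0.18},
  {"xyz": [0, 0, 0.5], "turn": [0, 0, 0], "grip": 0.18},
])

```text
clock: 27.97
tcp_pos: [0.552, -0.104, 0.0547]
orientation: [-0.0, 0.768, 0.64, -0.0]
wrist_force: [-1.5, 1.3, 1.0]
finger_gap: 0.0186
grip_force: 60.5
```

apply_moves([
  {"xyz": [0, 0, 0.5], "turn": [0, 0, 0], "grip": 0.18},
  {"xyz": [0, 0, 0.5], "turn": [0, 0, 0], "grip": 0.18},
])

```text
clock: 28.13
tcp_pos: [0.552, -0.104, 0.0546]
orientation: [0.0, 0.768, 0.64, -0.0]
wrist_force: [-3.8, 1.8, 5.8]
finger_gap: 0.0186
grip_force: 61.0
```

apply_moves([
  {"xyz": [0, 0, 0], "turn": [0, 0, 0], "grip": 0.26},
  {"xyz": [0, 0, 0], "turn": [0, 0, 0], "grip": 0.32},
  {"xyz": [0, 0, 0], "turn": [0, 0, 0], "grip": 0.4},
  {"xyz": [0, 0, 0], "turn": [0, 0, 0], "grip": 0.5},
  {"xyz": [0, 0, 0], "turn": [0, 0, 0], "grip": 0.5},
  {"xyz": [0, 0, -5], "turn": [0, 0, 0], "grip": 0.5},
  {"xyz": [0, 0, -20], "turn": [0, 0, 0], "grip": 0.5},
  {"xyz": [0, 0, -50], "turn": [0, 0, 0], "grip": 0.5},
  {"xyz": [15, 0, -85], "turn": [0, 0, 0], "grip": 0.5},
  {"xyz": [35, 0, -120], "turn": [0, 0, 0], "grip": 0.5},
  {"xyz": [55, 0, -150], "turn": [0, 0, 0], "grip": 0.5},
  {"xyz": [75, 0, -165], "turn": [0, 0, 0], "grip": 0.5},
])

```text
clock: 29.13
tcp_pos: [0.5672, -0.03, 0.2235]
orientation: [0.002, 0.768, 0.64, 0.002]
wrist_force: [0.8, 0.2, 0.3]
finger_gap: 0.0429
grip_force: 0.0
```

apply_moves([
  {"xyz": [0, 0, 0], "turn": [0, 0, 0], "grip": 0.5},
  {"xyz": [0, 0, 0], "turn": [0, 0, 0], "grip": 0.5},
  {"xyz": [0, 0, 0], "turn": [0, 0, 0], "grip": 0.5},
])

```text
clock: 29.38
tcp_pos: [0.565, -0.0304, 0.2178]
orientation: [-0.001, 0.768, 0.64, -0.001]
wrist_force: [-1.1, 0.3, -0.0]
finger_gap: 0.0425
grip_force: 0.0
```

```bash
cat > chk.py <<'E'
from h import *
c=cam("wrist");P=cloud(c)
m0=(abs(P[...,0]-.557)<.07)&(abs(P[...,1]+.073)<.085)
rect(c,m0&(P[...,2]>.039)&(P[...,2]<.125),.0454,"board(ish)")
for nm,y in(("round",-.105),("square",-.041)):
    n=m0&(abs(P[...,1]-y)<.03)
    for k,lo,hi,z in(("knob",.097,.11,.1034),("top",.074,.084,.0794)):
        m=n&(P[...,2]>lo)&(P[...,2]<hi)
        if m.sum()>30: rect(c,m,z,nm+" "+k)
E
python3 - <<'E'
exec(open("chk.py").read())
print(tl()[0])
psi=1.57-1.404+np.pi-np.pi  # square side yaw about -1.404+pi/2=.167
d=down(.167).as_matrix()[:,0];print(d)
go(np.array([.6008,.3169,.25])+d*.06*1,.167)
E
```

```text
board(ish) [557.4 -76.2] [ 49.9 139.1] yaw 1.3886 px (233, 142, 45, 114)
round knob [ 552.  -101.6] [20.4 21.4] yaw 1.3919 px (244, 235, 21, 20)
round top [ 552.3 -102.7] [44.8 45.3] yaw 1.3917 px (234, 216, 42, 39)
[ 0.56464225 -0.03070265  0.2171965 ]
[-0.16622484  0.98608788  0.        ]
xyz [404.8, -47.8, -32.8] turn [-0.0032, -0.0003, -0.3485] or [-0.0004, 0.0046, 2.7931]
```

apply_moves([
  {"xyz": [20, -2, -10], "turn": [0, 0, -0.05], "grip": 0.5},
  {"xyz": [55, -6, -20], "turn": [0, 0, -0.1], "grip": 0.5},
  {"xyz": [92, -11, -33], "turn": [0, 0, -0.15], "grip": 0.5},
  {"xyz": [130, -15, -33], "turn": [0, 0, -0.2], "grip": 0.5},
  {"xyz": [168, -20, -33], "turn": [0, 0, -0.25], "grip": 0.5},
  {"xyz": [206, -24, -33], "turn": [0, 0, -0.3], "grip": 0.5},
  {"xyz": [244, -29, -33], "turn": [0, 0, -0.3485], "grip": 0.5},
  {"xyz": [282, -33, -33], "turn": [0, 0, -0.3485], "grip": 0.5},
  {"xyz": [320, -38, -33], "turn": [0, 0, -0.3485], "grip": 0.5},
  {"xyz": [355, -42, -33], "turn": [0, 0, -0.3485], "grip": 0.5},
  {"xyz": [385, -45, -33], "turn": [0, 0, -0.3485], "grip": 0.5},
  {"xyz": [404.8, -47.8, -33], "turn": [0, 0, -0.3485], "grip": 0.5},
])

```text
clock: 30.43
tcp_pos: [0.591, 0.3782, 0.2489]
orientation: [-0.001, 0.645, 0.764, -0.002]
wrist_force: [0.9, 0.0, 0.8]
finger_gap: 0.0424
grip_force: 0.0
```

apply_moves([
  {"xyz": [0, 0, 0], "turn": [0, 0, 0], "grip": 0.5},
  {"xyz": [0, 0, 0], "turn": [0, 0, 0], "grip": 0.5},
  {"xyz": [0, 0, 0], "turn": [0, 0, 0], "grip": 0.5},
])

```text
clock: 30.68
tcp_pos: [0.5914, 0.375, 0.2502]
orientation: [-0.001, 0.646, 0.763, -0.002]
wrist_force: [-0.6, 1.2, 0.8]
finger_gap: 0.0427
grip_force: 0.0
```

```bash
python3 - <<'E'
from h import *
c=cam("wrist");cv2.imwrite("pics/w13.png",c["color"]);print(tl()[0])
knob(c,(.6008,.3169),.036)
P=cloud(c);m=(np.hypot(P[...,0]-.6,P[...,1]-.316)<.045)&(P[...,2]>.029)&(P[...,2]<.040);rect(c,m,.034,"sqtop")
u=project(c,[.6,.316,.034])[0].astype(int);print(u,c["color"][u[1]-14,u[0]-14],c["color"][u[1]-10,u[0]+14])
go([.6008,.3169,.0606],.167)
E
```

```text
[0.5915679  0.37478723 0.25076107]
knob [599.4 320.3] 10.9 rect [599.4 320.4] [19.8 20.9] ang 0.168 px [253. 203.]
body [599.8 319.3] 31.7 rect [599.4 319.3] [45.1 45.4] ang 0.168 px [253. 197.]
sqtop [599.4 319.3] [45.1 45.4] yaw -1.4023 px (236, 181, 35, 34)
[252 200] [255 255 255] [255 255 255]
xyz [-58.5, 0.0, 190.2] turn [-0.0025, 0.0005, -0.0012] or [0.0008, 0.0039, 3.1404]
```

apply_moves([
  {"xyz": [-28, 0, 20], "turn": [-0.002, 0, 0], "grip": 0.5},
  {"xyz": [-55, -0.9, 45], "turn": [-0.002, 0, 0], "grip": 0.5},
  {"xyz": [-57, -0.9, 85], "turn": [-0.002, 0, 0], "grip": 0.5},
  {"xyz": [-57, -0.9, 125], "turn": [-0.002, 0, 0], "grip": 0.5},
  {"xyz": [-57, -0.9, 160], "turn": [-0.002, 0, 0], "grip": 0.5},
  {"xyz": [-57, -0.9, 180], "turn": [-0.002, 0, 0], "grip": 0.5},
  {"xyz": [-57, -0.9, 190], "turn": [-0.002, 0, 0], "grip": 0.5},
  {"xyz": [-57, -0.9, 190], "turn": [-0.002, 0, 0], "grip": 0.5},
  {"xyz": [-57, -0.9, 190], "turn": [-0.002, 0, 0], "grip": 0.5},
])

```text
clock: 31.48
tcp_pos: [0.6004, 0.3194, 0.0625]
orientation: [0.0, 0.646, 0.763, 0.001]
wrist_force: [-0.1, -0.7, 0.8]
finger_gap: 0.0428
grip_force: 0.0
```

```bash
python3 - <<'E'
from h import *
c=cam("wrist");p,M=tl();print(p)
knob(c,(.5994,.3196),.033)
go([.5994,.3196,.0085],.168)
E
```

```text
[0.60119225 0.32003691 0.06366155]
knob [599.3 320.3] 11.0 rect [599.3 320.3] [20.7 21.2] ang 0.451 px [252. 219.]
body [599.4 319.3] 31.7 rect [599.4 319.6] [45.7 46.2] ang 0.167 px [252. 206.]
xyz [-0.2, -2.1, 55.2] turn [0.004, -0.0009, -0.0014] or [-0.0015, -0.0062, 3.1402]
```

apply_moves([
  {"xyz": [0, -1.3, 15], "turn": [0, 0, 0], "grip": 0.5},
  {"xyz": [0, -1.3, 30], "turn": [0, 0, 0], "grip": 0.5},
  {"xyz": [0, -1.3, 42], "turn": [0, 0, 0], "grip": 0.5},
  {"xyz": [0, -1.3, 50], "turn": [0, 0, 0], "grip": 0.5},
  {"xyz": [0, -1.3, 53], "turn": [0, 0, 0], "grip": 0.5},
  {"xyz": [0, -1.3, 53], "turn": [0, 0, 0], "grip": 0.5},
  {"xyz": [0, -1.3, 53], "turn": [0, 0, 0], "grip": 0.4},
  {"xyz": [0, -1.3, 53], "turn": [0, 0, 0], "grip": 0.3},
  {"xyz": [0, -1.3, 53], "turn": [0, 0, 0], "grip": 0.22},
  {"xyz": [0, -1.3, 53], "turn": [0, 0, 0], "grip": 0.18},
  {"xyz": [0, -1.3, 53], "turn": [0, 0, 0], "grip": 0.18},
  {"xyz": [0, -1.3, 53], "turn": [0, 0, 0], "grip": 0.18},
], force=70)

```text
clock: 32.53
tcp_pos: [0.5995, 0.3204, 0.01]
orientation: [0.001, 0.645, 0.764, 0.002]
wrist_force: [0.5, -0.6, 5.3]
finger_gap: 0.0182
grip_force: 68.5
```

apply_moves([
  {"xyz": [0, 0, 0], "turn": [0, 0, 0], "grip": 0.18},
  {"xyz": [0, 0, 0], "turn": [0, 0, 0], "grip": 0.18},
  {"xyz": [0, 0, -2], "turn": [0, 0, 0], "grip": 0.18},
  {"xyz": [0, 0, -5], "turn": [0, 0, 0], "grip": 0.18},
  {"xyz": [0, 0, -15], "turn": [0, 0, 0], "grip": 0.18},
  {"xyz": [0, 0, -40], "turn": [0, 0, 0], "grip": 0.18},
  {"xyz": [0, 0, -75], "turn": [0, 0, 0], "grip": 0.18},
  {"xyz": [0, 0, -110], "turn": [0, 0, 0], "grip": 0.18},
  {"xyz": [0, 0, -150], "turn": [0, 0, 0], "grip": 0.18},
  {"xyz": [0, 0, -160], "turn": [0, 0, 0], "grip": 0.18},
  {"xyz": [0, 0, -160], "turn": [0, 0, 0], "grip": 0.18},
  {"xyz": [0, 0, -160], "turn": [0, 0, 0], "grip": 0.18},
])

```text
clock: 33.53
tcp_pos: [0.5983, 0.3199, 0.1679]
orientation: [0.0, 0.645, 0.764, 0.0]
wrist_force: [-0.6, -0.3, -6.3]
finger_gap: 0.0181
grip_force: 69.1
```

```bash
python3 - <<'E'
from h import *
c=cam("wrist");p,M=tl();P=cloud(c);T=(P-p)@M*1000
m=(T[...,2]>-30)&(T[...,2]<-19)&(abs(T[...,1])<35)&(T[...,0]>5)&(T[...,0]<45);n=T[m]
print(p,"top z",np.median(n[:,2]),"x",np.percentile(n[:,0],99.5),"y",np.percentile(n[:,1],[.5,99.5]),"tilt",np.linalg.lstsq(np.c_[n[:,:2],np.ones(len(n))],n[:,2],rcond=None)[0].round(3))
k=np.argwhere(m);e=[(T[v][m[v]][:,1].mean(),0) for v in []]
print("front edge by y:",[(y,round(float(np.percentile(n[abs(n[:,1]-y)<2,0],98)),1)) for y in(-18,-9,9,18)])
go([.5640,-.0415,.17],-.181)
E
```

```text
[0.59722857 0.3194834  0.16612341] top z -25.554126989060048 x 21.553149993048137 y [-21.5186586   23.64419318] tilt [ 1.1300e-01 -1.0000e-03 -2.6867e+01]
front edge by y: [(-18, 21.4), (-9, 21.3), (9, 21.4), (18, 21.4)]
xyz [-350.4, -93.0, -3.5] turn [-0.0024, 0.0007, 0.3485] or [-0.0011, -0.0034, -2.7931]
```

```bash
python3 - <<'E'
from h import *
c=cam("wrist");p,M=tl();P=cloud(c);T=(P-p)@M*1000
for u in(246,256,266):
  print(u,[tuple(T[v,u].round(1).tolist()) for v in range(170,250,5)])
n=T[(T[...,2]>-19)&(T[...,2]<6)&(abs(T[...,1])<18)&(T[...,0]>10)&(T[...,0]<35)]
if len(n)>20: print(len(n),"front face x vs z slope",np.polyfit(n[:,2],n[:,0],1))
n=T[(T[...,2]>-30)&(T[...,2]<-20)&(abs(T[...,1])<18)&(T[...,0]>11)&(T[...,0]<20)];print(np.polyfit(n[:,0],n[:,2],1),np.polyfit(n[:,1],n[:,2],1))
E
```

```text
246 [(-6.6, -7.4, 164.6), (-12.6, -7.5, 165.9), (-18.1, -7.5, 164.8), (-24.7, -7.6, 167.4), (21.1, -3.9, -0.6), (21.1, -3.7, -9.9), (21.3, -3.5, -19.2), (20.4, -3.4, -24.6), (17.7, -3.4, -24.7), (14.8, -3.4, -24.3), (12.4, -3.4, -25.4), (9.4, -3.4, -25.0), (6.3, -3.4, -24.5), (3.8, -3.4, -25.4), (8.4, -3.1, -40.7), (8.1, -3.0, -45.3)]
256 [(-6.8, 3.7, 165.6), (-12.4, 3.7, 165.1), (-18.7, 3.7, 166.8), (-24.1, 3.7, 165.3), (20.9, 2.0, 0.1), (20.7, 1.9, -8.9), (21.4, 1.8, -19.5), (20.2, 1.8, -24.0), (17.4, 1.8, -23.8), (15.0, 1.8, -24.8), (12.0, 1.8, -24.5), (9.4, 1.8, -24.9), (6.7, 1.8, -25.3), (3.7, 1.8, -25.1), (8.5, 1.7, -40.8), (8.1, 1.6, -45.4)]
266 [(-6.9, 14.8, 165.9), (-12.5, 14.8, 165.4), (-18.6, 14.9, 166.4), (-24.3, 15.0, 165.9), (21.1, 7.9, -0.4), (20.8, 7.5, -9.2), (21.0, 7.2, -18.3), (20.3, 7.0, -24.4), (nan, nan, nan), (15.0, 7.0, -24.9), (12.1, 7.1, -24.6), (9.2, 7.1, -24.6), (6.1, 7.2, -24.0), (3.6, 7.2, -24.8), (6.8, 6.6, -37.4), (7.6, 6.3, -44.3)]
857 front face x vs z slope [5.21758453e-04 2.10495764e+01]
[ 3.46096699e-03 -2.47930366e+01] [ 2.62237995e-03 -2.47392614e+01]
```

apply_moves([
  {"xyz": [-15, -4, 0], "turn": [0, 0, 0.03], "grip": 0.18},
  {"xyz": [-45, -12, 0], "turn": [0, 0, 0.07], "grip": 0.18},
  {"xyz": [-80, -21, 0], "turn": [0, 0, 0.11], "grip": 0.18},
  {"xyz": [-115, -30, 0], "turn": [0, 0, 0.15], "grip": 0.18},
  {"xyz": [-150, -40, 0], "turn": [0, 0, 0.19], "grip": 0.18},
  {"xyz": [-185, -49, 0], "turn": [0, 0, 0.23], "grip": 0.18},
  {"xyz": [-220, -58, 0], "turn": [0, 0, 0.27], "grip": 0.18},
  {"xyz": [-255, -67, 0], "turn": [0, 0, 0.3], "grip": 0.18},
  {"xyz": [-290, -77, 0], "turn": [0, 0, 0.33], "grip": 0.18},
  {"xyz": [-320, -85, 0], "turn": [0, 0, 0.3485], "grip": 0.18},
  {"xyz": [-340, -90, 0], "turn": [0, 0, 0.3485], "grip": 0.18},
  {"xyz": [-348.4, -92.2, 0], "turn": [0, 0, 0.3485], "grip": 0.18},
])

```text
clock: 34.63
tcp_pos: [0.5634, -0.0419, 0.1654]
orientation: [-0.001, 0.769, 0.639, -0.001]
wrist_force: [0.3, -0.3, -4.9]
finger_gap: 0.0181
grip_force: 69.2
```

apply_moves([
  {"xyz": [0, 0, 5], "turn": [0, 0, 0], "grip": 0.18},
  {"xyz": [0, 0, 30], "turn": [0, 0, 0], "grip": 0.18},
  {"xyz": [0, 0, 55], "turn": [0, 0, 0], "grip": 0.18},
  {"xyz": [0, 0, 75], "turn": [0, 0, 0], "grip": 0.18},
  {"xyz": [0, 0, 85], "turn": [0, 0, 0], "grip": 0.18},
  {"xyz": [0, 0, 85], "turn": [0, 0, 0], "grip": 0.18},
  {"xyz": [0, 0, 85], "turn": [0, 0, 0], "grip": 0.18},
])

```text
clock: 35.22
tcp_pos: [0.565, -0.0378, 0.0825]
orientation: [-0.001, 0.768, 0.641, -0.0]
wrist_force: [0.4, -0.0, -4.2]
finger_gap: 0.0181
grip_force: 69.3
```

```bash
python3 - <<'E'
from h import *
c=cam("wrist");p,M=tl();P=cloud(c);T=(P-p)@M*1000
print(p)
n=T[(P[...,2]>.04)&(P[...,2]<.05)&(T[...,0]>15)&(abs(T[...,1])<45)]
if len(n)>50:print("board y",np.percentile(n[:,1],[1,99]),"x max",np.percentile(n[:,0],[99.5]),len(n))
n=T[(T[...,2]>-19)&(T[...,2]<6)&(abs(T[...,1])<18)&(T[...,0]>10)&(T[...,0]<35)];print("front",np.median(n[:,0]),len(n))
go([.5645,-.0394,.0565],-.181)
E
```

```text
[ 0.56605944 -0.03816456  0.08369663]
board y [-26.05439764  22.87458899] x max [30.08397582] 1575
front 21.078649983025134 864
xyz [-1.5, -1.3, 27.2] turn [0.0011, -0.001, 0.001] or [0.0016, 0.0018, -3.1406]
```

apply_moves([
  {"xyz": [-0.7, -1.4, 10], "turn": [0, 0, 0], "grip": 0.18},
  {"xyz": [-0.7, -1.4, 19], "turn": [0, 0, 0], "grip": 0.18},
  {"xyz": [-0.7, -1.4, 24], "turn": [0, 0, 0], "grip": 0.18},
  {"xyz": [-0.7, -1.4, 26], "turn": [0, 0, 0], "grip": 0.18},
  {"xyz": [-0.7, -1.4, 26], "turn": [0, 0, 0], "grip": 0.18},
  {"xyz": [-0.7, -1.4, 26], "turn": [0, 0, 0], "grip": 0.18},
])

```text
clock: 35.77
tcp_pos: [0.5641, -0.0394, 0.0573]
orientation: [0.0, 0.768, 0.64, 0.001]
wrist_force: [-0.5, -0.7, -5.7]
finger_gap: 0.0178
grip_force: 69.3
```

apply_moves([
  {"xyz": [0, 0, 0.5], "turn": [0, 0, 0], "grip": 0.18},
  {"xyz": [0, 0, 0.8], "turn": [0, 0, 0], "grip": 0.18},
  {"xyz": [0, 0, 0.8], "turn": [0, 0, 0], "grip": 0.18},
])

```text
clock: 36.02
tcp_pos: [0.5644, -0.0394, 0.0568]
orientation: [0.0, 0.768, 0.64, 0.001]
wrist_force: [-0.2, -0.0, -6.3]
finger_gap: 0.0184
grip_force: 69.3
```

apply_moves([
  {"xyz": [0, 0, 0.4], "turn": [0, 0, 0], "grip": 0.18},
  {"xyz": [0, 0, 0.8], "turn": [0, 0, 0], "grip": 0.18},
  {"xyz": [0, 0, 0.8], "turn": [0, 0, 0], "grip": 0.18},
])

```text
clock: 36.27
tcp_pos: [0.5642, -0.0393, 0.0557]
orientation: [0.0, 0.768, 0.64, 0.001]
wrist_force: [-0.3, -0.4, -4.8]
finger_gap: 0.0183
grip_force: 69.3
```

apply_moves([
  {"xyz": [0, 0, 0.4], "turn": [0, 0, 0], "grip": 0.18},
  {"xyz": [0, 0, 0.4], "turn": [0, 0, 0], "grip": 0.18},
])

```text
clock: 36.43
tcp_pos: [0.5642, -0.0393, 0.0552]
orientation: [0.0, 0.768, 0.64, 0.001]
wrist_force: [0.3, 0.0, -4.8]
finger_gap: 0.0179
grip_force: 69.3
```

apply_moves([
  {"xyz": [0, 0, 0.4], "turn": [0, 0, 0], "grip": 0.18},
  {"xyz": [0, 0, 0.4], "turn": [0, 0, 0], "grip": 0.18},
])

```text
clock: 36.6
tcp_pos: [0.5642, -0.0393, 0.055]
orientation: [0.0, 0.768, 0.64, 0.001]
wrist_force: [0.2, 0.5, -4.4]
finger_gap: 0.018
grip_force: 69.4
```

apply_moves([
  {"xyz": [0, 0, 0.4], "turn": [0, 0, 0], "grip": 0.18},
  {"xyz": [0, 0, 0.4], "turn": [0, 0, 0], "grip": 0.18},
])

```text
clock: 36.77
tcp_pos: [0.5642, -0.0393, 0.055]
orientation: [0.0, 0.768, 0.64, 0.001]
wrist_force: [-1.2, 0.4, -0.5]
finger_gap: 0.018
grip_force: 69.8
```

apply_moves([
  {"xyz": [0, 0, 0.4], "turn": [0, 0, 0], "grip": 0.18},
  {"xyz": [0, 0, 0.4], "turn": [0, 0, 0], "grip": 0.18},
])

```text
clock: 36.93
tcp_pos: [0.5642, -0.0393, 0.0549]
orientation: [0.0, 0.768, 0.64, 0.001]
wrist_force: [-4.5, 0.1, 4.2]
finger_gap: 0.018
grip_force: 70.4
```

apply_moves([
  {"xyz": [0, 0, 0], "turn": [0, 0, 0], "grip": 0.26},
  {"xyz": [0, 0, 0], "turn": [0, 0, 0], "grip": 0.32},
  {"xyz": [0, 0, 0], "turn": [0, 0, 0], "grip": 0.4},
  {"xyz": [0, 0, 0], "turn": [0, 0, 0], "grip": 0.5},
  {"xyz": [0, 0, 0], "turn": [0, 0, 0], "grip": 0.5},
  {"xyz": [0, 0, -5], "turn": [0, 0, 0], "grip": 0.5},
  {"xyz": [0, 0, -20], "turn": [0, 0, 0], "grip": 0.5},
  {"xyz": [0, 0, -50], "turn": [0, 0, 0], "grip": 0.5},
  {"xyz": [10, 0, -85], "turn": [0, 0, 0], "grip": 0.5},
  {"xyz": [20, 0, -120], "turn": [0, 0, 0], "grip": 0.5},
  {"xyz": [30, 0, -155], "turn": [0, 0, 0], "grip": 0.5},
  {"xyz": [35, 0, -185], "turn": [0, 0, 0], "grip": 0.5},
])

```text
clock: 37.93
tcp_pos: [0.5707, -0.0042, 0.2423]
orientation: [0.001, 0.768, 0.64, 0.001]
wrist_force: [0.2, 0.4, -0.4]
finger_gap: 0.0429
grip_force: 0.0
```

apply_moves([
  {"xyz": [0, 0, 0], "turn": [0, 0, 0], "grip": 0.5},
  {"xyz": [0, 0, 0], "turn": [0, 0, 0], "grip": 0.5},
  {"xyz": [0, 0, 0], "turn": [0, 0, 0], "grip": 0.5},
  {"xyz": [0, 0, 0], "turn": [0, 0, 0], "grip": 0.5},
])

```text
clock: 38.27
tcp_pos: [0.5694, -0.0051, 0.2376]
orientation: [-0.001, 0.768, 0.64, -0.0]
wrist_force: [-0.3, -0.4, -0.5]
finger_gap: 0.0427
grip_force: 0.0
```

```bash
python3 chk.py; python3 - <<'E'
from h import *
c=cam("wrist");s=cam("scene");cv2.imwrite("pics/fin.png",np.hstack([cv2.resize(c["color"][90:310,130:390],None,fx=1.5,fy=1.5),cv2.resize(s["color"][150:260,170:300],(390,330))]))
E
```

```text
board(ish) [557.4 -76.4] [ 50.1 140.8] yaw 1.4005 px (234, 161, 42, 106)
round knob [ 552.3 -101.6] [20.9 21. ] yaw 1.3913 px (245, 249, 20, 18)
round top [ 552.3 -102.1] [43.6 45.5] yaw 1.3913 px (236, 230, 38, 36)
square knob [563.8 -39.3] [20.4 21.2] yaw -1.0007 px (245, 193, 21, 21)
square top [563.6 -40.3] [45.7 45.7] yaw 1.391 px (234, 177, 42, 40)
```

View pics/fin.png

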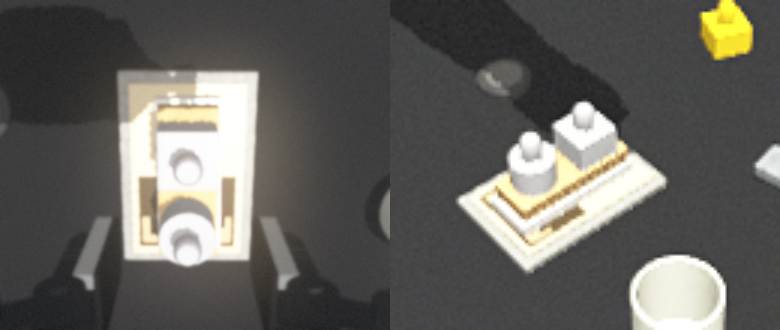

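The final picture shows the round weight standing over the photograph half and the square weight over the blank end, both upright on the board and plate. Each is within about 1.5 mm of where it should be, and the robot is clear, so I hand in.

```bash
python3 -c "
from h import *
print(ticket.hand_in())"
```

```text
the job is handed in; nothing more can be done
None
```

The job is handed in: plate, board, round weight (photograph half) and square weight (blank half) were stacked on the mount in the order asked, each lowered until it touched and within about 2 mm of its place, at about 38 s of the 128 s allowed.

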